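# Swing the bail arms in and stack the parts tray

### The job

Swing both bail arms of the grey tote in over its mouth and press each one down until it clicks behind its ball catch and lies flat, while the tray still waits in its stand. Then take the blue parts tray by its yellow handle from the sloped stand, reaching in at a slant under the magnifier lamp, and set it down gently, not dropped, and level on the two bails, lengthwise over the tote, with its black foot fully down between the bars, and let go. Leave the bottle, the jar and the steel collar alone.

Things in the scene. Friction and masses are not known exactly. Their poses are not given: they have to be found in the camera images.
- tote: Open grey tote fixed to the bench: 140 mm (x) by 220 mm (y), 94 mm tall, walls 4 mm, in a black base 170 by 250 mm, 12 mm high. Origin: centre of its underside, on the table; z up. Yellow catch brackets stick out of the long sides at x +70 to +118, y +36 to +56 mm, and at the opposite point (-x, -y), up to 118 mm above the table.
- bail_a (a joint): Angle of the U-shaped bail at the tote's +y end. 0: legs level, pointing outwards (tote's +y); 1.57: straight up; 3.14: flat over the mouth, its stop; lowest -0.35. The hinge stays where left (2 N at the bar). From 2.76 a ball catch resists: 10 to 16 N down on the bar takes it past 2.99, and it then holds at 3.14; short of that it stays or springs back.
- bail_b (a joint): The same for the bail at the tote's -y end: 0 points outwards along the tote's -y, 3.14 lies flat over the mouth.
- bail_a_bar (a point): Centre of bail_a's blue cross bar, on its axis; moves with the bail. The bar is 8 mm thick, 160 mm long, parallel to the tote's x, on two 60 mm legs that run outside the tote's long sides, so it circles the hinge at 60 mm.
- bail_b_bar (a point): Centre of the cross bar of bail_b, likewise.
- bail_a_hinge (a point): Middle of the hinge axis of bail_a: in the tote's frame (0, +95, 100) mm, the axis is parallel to the tote's x. Swung in, the bar's centre is at (0, +35, 100) mm, its top at 104 mm; the tray's underside rests on both bars and its foot goes between them with 3 mm of play either side.
- bail_b_hinge (a point): Middle of the hinge axis of bail_b: in the tote's frame (0, -95, 100) mm. Swung in, its bar's centre is at (0, -35, 100) mm.
- tray_center (a point): Centre, half-way up, of the loose blue tray (0.2 to 0.5 kg), 120 mm (x) by 170 (y); axes are the tray's, z its up. Below this point: rim 4.5 mm, underside 38.5, bottom of the black foot (100 x by 56 y, 8 high) 46.5. Yellow fin handle over the centre, 10 mm thick (x), 70 long (y), top 46.5 mm above this point: grip it along x, 20 mm below its top. Stacked, this point is 142.5 mm above the table.
- stand: Fixed stand, shelf sloping 25 degrees, low edge with a 22 mm lip to its -x; the tray leans there, its z tipped 25 degrees to the stand's -x. Origin on the table, 20 mm to -x of mid-slope. A magnifier lamp (98 mm disc centred at x +68 mm, 323 to 341 mm up, post at x +108 mm) blocks a vertical tool over the handle: come in and lift the tray out along the tray's own z.
- solvent_center (a point): Bystander: white bottle with an orange cap, 50 mm across, 130 mm tall; centre.
- collar_center (a point): Bystander: steel ring, 60 mm across, 18 mm high, lying flat; centre.
- jar_center (a point): Bystander: amber jar, 56 mm across, 70 mm tall; centre.
There are look-alikes about, which are no part of the job. Of the things that look like the part that bears tray_center, the middle-sized one is meant.

How it is judged:
On the way, in this order (a step that is already met when the one before it is completed fails the run):
1. both bails are swung in, clicked behind their catches and flat (3.07 rad or more), the tray still in its stand (value of joint each of bail_a, bail_b above 3.07 rad and distance of tray_center from where it was at the start of the episode below 0.03 m), for 0.2 s.
2. the tray, still held in the fingers, is lowered over the tote to within 7.5 mm of its stacked height (contact force between the fingers and tray above 0.5 N and z of tray_center in the frame of tote below 0.15 m and horizontal distance between tray_center and tote below 0.02 m), for 0.1 s.
At the end, for the whole second after the job is handed in: Both bails lie in (3.07 rad or more); the tray rests on them, centre within 15 mm (tote x) and 8 mm (tote y) of the tote's and 142.5 mm (+-4) above its underside, tilted under 0.06 rad, lengthwise within 0.12 rad, at rest and released (value of joint each of bail_a, bail_b above 3.07 rad and x of tray_center in the frame of tote between -0.015 and 0.015 m and y of tray_center in the frame of tote between -0.008 and 0.008 m and z of tray_center in the frame of tote between 0.1385 and 0.1465 m and angle between tray_center's own z axis and vertical below 0.06 rad and angle between the y axis of tray_center and the y axis of tote, either way round below 0.12 rad and linear speed of tray below 0.02 m/s and contact force between the fingers and tray below 0.1 N); the robot touches nothing.
It fails at once if a bystander (bottle, jar, collar) is moved more than 25 mm (distance of any of solvent_center, collar_center, jar_center from where it was at the start of the episode above 0.025 m).
It fails at once if the tray is slammed or dropped on the tote (over 60 N) (contact force between tray and tote above 60 N).
It also fails if it takes over 72 s, if anything falls off the work surface, if the arm or the gripper's body presses on something with over 40 N, if the wrist force passes 120 N, or if a joint passes its speed limit or range.

### The arm

A 6-joint arm with a two-finger parallel gripper is mounted at the origin on the work surface. World frame = base frame: x ahead of the robot, y to its left, z up, the work surface at z = 0. Lengths are in m, angles in rad, forces in N, time in s.
With the tool pointing down it reaches from about 0.375 to 0.9 m from the base axis. Payload 3.1 kg.
Tool frame: the origin (TCP) lies midway between the tips of the shut fingers; the grasp point (between the pads) lies 19 mm behind it; x points along the fingers, z is the direction in which the jaws open and shut, and the axes are right-handed (so a half turn about x gives the same grasp; the last joint's range is limited). The gripper opens to 85 mm and grips with 20 to 120 N. Pads are 22 mm wide; open, the fingers measure 114 mm over their backs; the gripper's body (76 mm by 85 mm) begins 54 mm behind the grasp point. The pads swing forward as they close: fully open they stand 13 mm farther back than shut.
Start: joints at [-1.385, 0.527, 1.433, -0, 1.181, -0.178], TCP at [0.223, -0.584, 0.231] pointing down, gripper open.
Joint ranges: [-3.08, 3.08], [-0.75, 2.2], [0.22, 2.44], [-1.43, 4.57], [0, 2.65], [-2.85, 2.85]. Speed limits (rad/s): [2.79, 2.79, 3.14, 3.14, 3.14, 3.14].

### API

Orientations are given as a unit quaternion [x, y, z, w].
In Python, from station import status, snapshot, camera_params, ticket gives the robot as it stands.
- The arm moves only by the tool arm_command, never from a script. Its argument "series" is a list that holds one entry, the list of rows, each a list of 4 numbers: the shift along the tool's x, y, z in mm, then the turn about the tool's x in rad. A call has 1 to 10 rows; each row shifts and turns the commanded pose from where the row before left it, along the tool's axes as they then stand; what a row does not reach is not made up. A row lasts 1/10 s, in which the tool goes at most 50 mm and 8.59 degrees, less where a joint would pass 70% of its speed; a pose out of reach is approached as far as the arm can. A call is refused whole if a number of a shift passes 50 or a number of a turn 0.15, either way. A call with a gripper value outside its range is refused whole. "jaw" is the opening in per cent of the stroke, from 0 (shut) to 100 (fully open), set as the call begins (left out, the last holds). The fingers move at their own pace and stop on an object; "force" is the grip in N (left out, the last holds). Time passes only in rows, so rows that do not move let the fingers close. It gives the time, the measured TCP pose, the force and the opening at its end, in the units of the state.
- status.sense(): the state, without advancing time (a new reading comes with each control period).
- snapshot(name): name is "side" or "top"; returns the picture (384x512x3 uint8, red, green, blue); there is no depth.
- camera_params(name): a dict with "fovy" (degrees; the focal length in pixels is half the picture's height over the tangent of half this angle, whatever the lens; pixels are square), "cx", "cy" (the principal point, pixels), "k1" (the pictures are not rectified: a ray, as slopes to the right and down, at radius r is drawn at 1 + k1 r^2 times it, then the intrinsics apply), "extrinsics" (4x4, takes a point from camera to world coordinates). Camera axes: x right, y down, z forward; pixel columns grow to the right and rows downward; lengths in m; the calibration is good to about 2 mm. A picture is of the moment at which its call begins. camera_params takes no time and is no camera call.
- ticket.sign_off(): hands the job in, once; it reports no verdict.
The state is a dict: "t": time; "q": joint angles; "qd": joint speeds; "tau": joint torques, N m; "tcp_pos": TCP position; "tool_rot": TCP orientation; "force": force on the tool from outside, world axes, zero at the start; "ft_torque": the same for the moment, N m; "finger_gap": opening from 0.0 (shut) to 1.0 (fully open).
Only numpy, scipy, OpenCV 4.12 (cv2) and the standard library are available. Lean on these libraries where they do the work, as an engineer would, in place of code of your own. Each camera call takes 0.05 s, during which the arm holds its last target. There are 200 camera calls.

## Working session

There is one attempt and no reset: what is moved stays moved. The work goes in short steps, Python scripts to look and compute and a tool call to move; the robot and the scene stay as the last step left them, time stands still between calls to the robot, and variables do not carry over. Pictures are saved under pics/ and viewed, about 8 in all and at most 12, crops included, and the job is handed in when it is done.

Besides the shell and the picture viewer there is one more tool, called as name(argument=value, ...), one argument or row to a line, values as JSON. arm_command: Moves the arm, as the interface text tells. Its arguments: {"type":"object","properties":{"series":{"type":"array"},"jaw":{"type":"number"},"force":{"type":"number"}},"required":["series"]}

```bash
mkdir -p pics; ls
python3 - <<'E'
from station import status,snapshot,camera_params
import cv2
for n in("top","side"):
    cv2.imwrite(f"pics/{n}0.png",snapshot(n)[:,:,::-1]); print(n,camera_params(n))
print(status.sense())
E
```

```text
pics
top {'fovy': 44.02273063477442, 'cx': 256.0083628983524, 'cy': 200.48783585170477, 'k1': -0.1052651792798696, 'extrinsics': array([[ 2.57548511e-02, -9.98406416e-01,  5.02127107e-02,
         4.34101809e-01],
       [-9.99668114e-01, -2.57520232e-02,  7.03372121e-04,
        -1.36861585e-02],
       [ 5.90827655e-04, -5.02141611e-02, -9.98738299e-01,
         1.24367645e+00],
       [ 0.00000000e+00,  0.00000000e+00,  0.00000000e+00,
         1.00000000e+00]])}
side {'fovy': 51.59003213320896, 'cx': 253.39965962336427, 'cy': 193.8151513631342, 'k1': 0.04763850225463528, 'extrinsics': array([[-0.9137142 , -0.24206808,  0.32638842,  0.11957852],
       [-0.40608216,  0.57349198, -0.71148031,  0.77080195],
       [-0.01495447, -0.78263017, -0.6223073 ,  0.81059979],
       [ 0.        ,  0.        ,  0.        ,  1.        ]])}
{'t': 0.1, 'q': array([-1.38450241e+00,  5.28371960e-01,  1.43374019e+00, -1.38472074e-05,
        1.18139907e+00, -1.78513951e-01]), 'qd': array([ 0.00048583, -0.00127853, -0.00244792,  0.00020702, -0.00025886,
       -0.00089962]), 'tau': array([-2.33409319e-04, -4.43304741e+01, -1.78586751e+01, -1.67092830e-04,
        3.85636478e-03,  1.90584785e-05]), 'tcp_pos': array([ 0.22287936, -0.58324056,  0.23044304]), 'tool_rot': array([ 0.401481  ,  0.58288779, -0.40053189,  0.58191841]), 'force': array([0.56476779, 0.20196517, 0.58812182]), 'ft_torque': array([0.0523017 , 0.00299141, 0.09376079]), 'finger_gap': 0.9964448876114365}
```

View pics/top0.png

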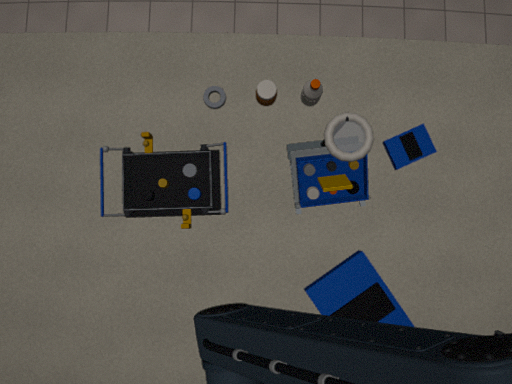

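View pics/side0.png

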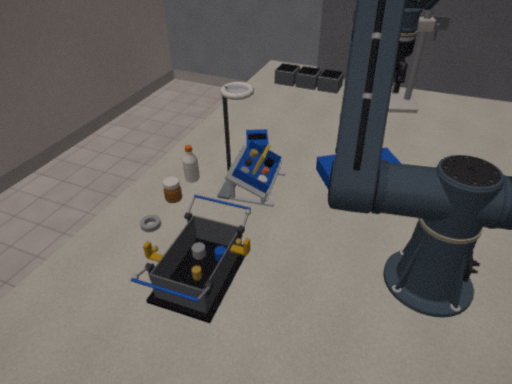

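The top view shows the tote at about (173,183), with the bails at columns 102 and 226 and catch brackets at (147,142) and (186,218). The tray in its stand is at about (330,180), with the lamp at (349,137). The look-alikes are a small tray at (410,146) and a large one at (358,290). The side view shows the tote with both bails standing out, and the tray at (257,168). Next I'll look at enlarged crops.

```bash
cat > h.py <<'E'
import numpy as np, cv2
from station import status,snapshot,camera_params
from scipy.spatial.transform import Rotation as R
def K(n):
    p=camera_params(n); f=192/np.tan(np.radians(p["fovy"]/2)); return p,f
def proj(n,P):
    p,f=K(n); E=np.linalg.inv(p["extrinsics"]); P=np.atleast_2d(P)
    c=P@E[:3,:3].T+E[:3,3]; s=c[:,:2]/c[:,2:]; s=s*(1+p["k1"]*(s**2).sum(1,keepdims=True))
    return s*f+[p["cx"],p["cy"]]
def ray(n,uv):
    p,f=K(n); d=(np.array(uv,float)-[p["cx"],p["cy"]])/f; s=d.copy()
    for _ in range(20): s=d/(1+p["k1"]*(s@s))
    E=p["extrinsics"]; return E[:3,3],E[:3,:3]@np.r_[s,1]
def atz(n,uv,z):
    o,d=ray(n,uv); return o+d*(z-o[2])/d[2]
def crop(img,x,y,w,h,s,name,step=10):
    c=img[y:y+h,x:x+w,::-1].astype(float)
    c=np.clip(255*(c/255)**0.6,0,255).astype(np.uint8)
    c=cv2.resize(c,None,fx=s,fy=s,interpolation=cv2.INTER_CUBIC)
    for u in range(-(-x//step)*step,x+w,step):
        cv2.line(c,(int((u-x+.5)*s),0),(int((u-x+.5)*s),6),(0,255,0),1)
        if u%(2*step)==0: cv2.putText(c,str(u),(int((u-x)*s)-8,16),0,.35,(0,255,0))
    for v in range(-(-y//step)*step,y+h,step):
        cv2.line(c,(0,int((v-y+.5)*s)),(6,int((v-y+.5)*s)),(0,255,0),1)
        if v%(2*step)==0: cv2.putText(c,str(v),(8,int((v-y)*s)+4),0,.35,(0,255,0))
    return c
def save(c,name): cv2.imwrite("pics/"+name,c)
E
python3 - <<'E'
from h import *
t=snapshot("top"); s=snapshot("side")
a=crop(t,90,105,150,140,4,''); b=crop(s,125,185,135,140,4,'')
save(crop(t,85,115,160,120,5,''),"t1.png")
m=np.hstack([crop(s,120,185,140,140,4,'')[:,:],])
save(crop(s,125,185,140,130,4.5,''),"s1.png")
save(np.hstack([crop(t,275,100,100,120,4,''),crop(s,205,75,100,120,4,'')]),"tr1.png")
E
```

```text
(no output)
```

View pics/t1.png

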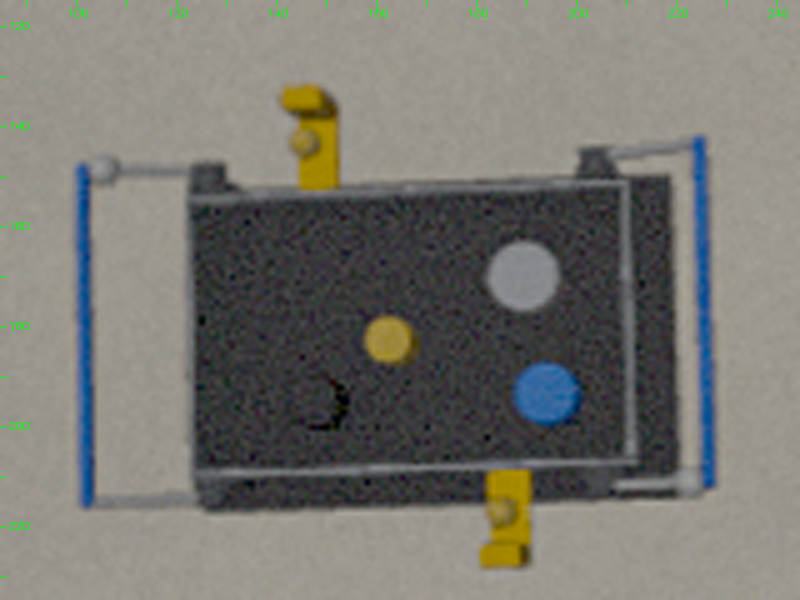

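View pics/s1.png

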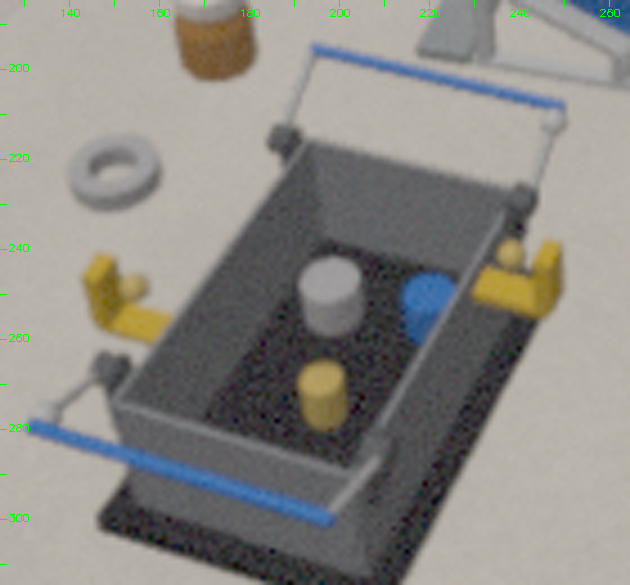

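View pics/tr1.png

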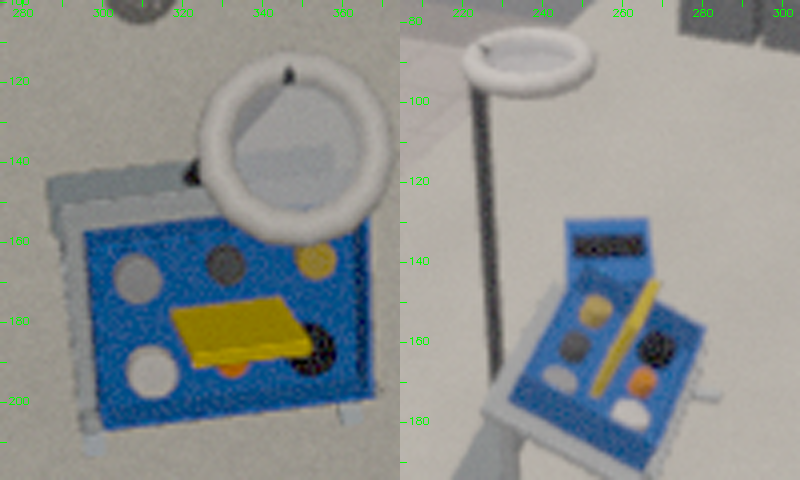

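```bash
cat > fit.py <<'E'
from h import *
from scipy.optimize import least_squares
T=lambda x,y:(85+x/5-.4,115+y/5-.4); S=lambda x,y:(125+x/4.5-.4,185+y/4.5-.4)
T4=lambda x,y:(275+x/4-.4,100+y/4-.4); S4=lambda x,y:(205+x/4-.4,75+y/4-.4)
def bar(x,th,s): return [x, s*(95+60*np.cos(th)),100+60*np.sin(th)]
pts=[("top",(70,110,94),T(190,199)),("top",(70,-110,94),T(630,180)),("top",(-70,-110,94),T(637,464)),("top",(-70,110,94),T(196,475)),
("top",(-85,-125,12),T(680,497)),("top",(118,56,118),T(283,92)),("top",(-118,-56,118),T(527,566)),
("side",(70,110,94),S(115,405)),("side",(70,-110,94),S(303,143)),("side",(-70,-110,94),S(533,190)),
("top",('a',80),T(82,165)),("top",('a',-80),T(87,507)),("top",('b',80),T(699,138)),("top",('b',-80),T(709,488)),
("side",('a',80),S(30,427)),("side",('a',-80),S(332,520)),("side",('b',80),S(313,50)),("side",('b',-80),S(563,105))]
def tot(p):
    r=[]
    for n,X,uv in pts:
        if X[0]=='a': X=bar(X[1],p[3],1)
        elif X[0]=='b': X=bar(X[1],p[4],-1)
        W=R.from_euler('z',p[2]).apply(np.array(X)/1e3)+[p[0],p[1],0]
        r+=list((proj(n,W)[0]-uv))
    return np.array(r)
tp=[("top",(-5,35,46.5),T4(194,367)),("top",(-5,-35,46.5),T4(314,354)),("top",(-60,85,-4.5),T4(104,430)),("top",(-60,-85,-4.5),T4(376,397)),("top",(60,85,-4.5),T4(83,230)),
("side",(-60,-85,-4.5),S4(305,327)),("side",(-60,85,-4.5),S4(245,472)),("side",(60,85,-4.5),S4(108,400)),("side",(60,-85,-4.5),S4(190,265)),("side",(0,-35,46.5),S4(255,281))]
def Rt(p): return R.from_euler('z',p[3])*R.from_euler('y',-np.radians(25))
def tr(p):
    return np.concatenate([proj(n,Rt(p).apply(np.array(X)/1e3)+p[:3])[0]-uv for n,X,uv in tp])
if __name__=="__main__":
    o=least_squares(tot,[.42,.18,0,.3,.3],loss='soft_l1'); print(o.x.round(4)); print(tot(o.x).reshape(-1,2).round(1).tolist())
    o=least_squares(tr,[.42,-.18,.2,0],loss='soft_l1'); print(o.x.round(4)); print(tr(o.x).reshape(-1,2).round(1).tolist())
    p=o.x; print("tray axes",Rt(p).as_matrix().round(3).tolist(),"grip",(p[:3]+Rt(p).apply([0,0,.0265])).round(4))
    print("lamp",atz("top",T4(295,150),.332).round(3))
    for nm,uv in dict(bottle=(315,84),jar=(266,88),collar=(214,97)).items(): print(nm,atz("top",uv,.1 if nm!='collar' else .018).round(3))
E
python3 fit.py
```

```text
[0.534  0.206  0.0614 0.3429 0.5562]
[[-0.9, -0.1], [0.2, 0.1], [0.6, 0.6], [-1.0, 1.6], [0.8, 0.7], [-0.5, -0.8], [-0.4, 0.9], [-1.8, 0.1], [0.6, -1.4], [-2.8, -0.1], [0.8, 1.7], [0.8, -0.4], [0.0, 1.3], [0.2, -1.0], [0.7, 0.1], [-1.0, -0.3], [-0.4, -0.1], [-1.4, 0.3]]
[ 0.5449 -0.2013  0.0964  0.1198]
[[0.0, -0.6], [-0.5, -0.1], [-0.3, -1.2], [-0.7, 0.6], [2.5, 2.7], [-0.1, 1.9], [1.4, -4.8], [1.4, -6.0], [-2.4, -0.1], [-0.8, 1.4]]
tray axes [[0.9, -0.12, -0.42], [0.108, 0.993, -0.051], [0.423, 0.0, 0.906]] grip [ 0.5338 -0.2026  0.1204]
lamp [ 0.608 -0.19   0.332]
bottle [ 0.782 -0.151  0.1  ]
jar [ 0.769 -0.03   0.1  ]
collar [0.765 0.105 0.018]
```

Run:
```python
import fit; from fit import *
fit.tp[:]=[t for i,t in enumerate(tp) if i in(0,1,3,5,8,9)]
o=least_squares(tr,[.54,-.2,.1,.1],loss='soft_l1'); p=o.x; print(p.round(4),tr(p).reshape(-1,2).round(1).tolist())
ims=[]
for n,(x,y,w,h) in dict(top=(285,130,90,90),side=(220,120,90,90)).items():
    c=crop(snapshot(n),x,y,w,h,4.4,'') ; c=cv2.resize(c,None,fx=1,fy=1)
    def L(A):
        q=proj(n,Rt(p).apply(np.array(A)/1e3)+p[:3]); q=((q-[x,y]+.5)*4.4).astype(int); cv2.polylines(c,[q.reshape(-1,1,2)],True,(0,0,255),1)
    for z in(-4.5,-38.5): L([(60,85,z),(60,-85,z),(-60,-85,z),(-60,85,z)])
    L([(5,35,46.5),(5,-35,46.5),(-5,-35,46.5),(-5,35,46.5)])
    ims.append(c)
save(np.hstack(ims),"ov.png")
```

```text
[ 0.5433 -0.2013  0.1009  0.1337] [[0.4, 0.1], [0.0, 0.2], [-0.1, 0.7], [0.1, 0.7], [-2.4, -1.1], [-0.4, 0.2]]
```

View pics/ov.png

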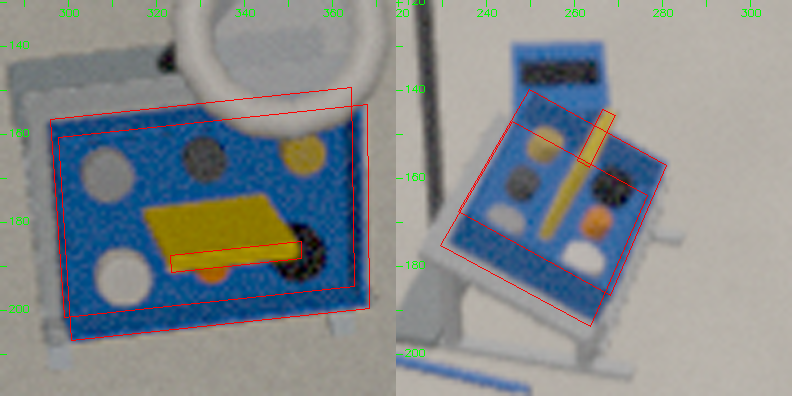

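```bash
cat >> h.py <<'E'
def plan(target,yaw_z=None,n=None,turn=True):
    """rows to world target (m); yaw_z: wanted world azimuth of tool z (mod pi)"""
    s=status.sense(); Rm=R.from_quat(s["tool_rot"]); p=s["tcp_pos"]
    t=0
    if yaw_z is not None:
        A=Rm.as_matrix(); w=np.array([np.cos(yaw_z),np.sin(yaw_z),0])
        t=np.arctan2(-(A[:,1]@w),A[:,2]@w); t=(t+np.pi/2)%np.pi-np.pi/2
    d=np.array(target)-p
    n=n or int(max(np.ceil(np.linalg.norm(d)/.048),np.ceil(abs(t)/.14),1))
    rows=[]
    for k in range(n):
        Rk=Rm*R.from_euler('x',t*k/n); rows.append([*np.round(Rk.inv().apply(d/n)*1e3,1),round(t/n,4)])
    print(n,"turn",round(t,3)); print(str(rows).replace(" ",""))
    return rows
def st():
    s=status.sense(); A=R.from_quat(s["tool_rot"]).as_matrix()
    print("t",round(s["t"],2),"tcp",s["tcp_pos"].round(4),"x",A[:,0].round(3),"z",A[:,2].round(3),"F",s["force"].round(1),"gap",round(s["finger_gap"],3),"q",s["q"].round(3))
E
python3 - <<'E'
from h import *
st(); plan([.50,-.03,.30],np.pi/2+.061)
E
```

```text
t 0.3 tcp [ 0.223  -0.5836  0.231 ] x [-0.     0.001 -1.   ] z [ 0.357 -0.934 -0.001] F [ 0.4 -0.2 -0. ] gap 0.997 q [-1.385  0.528  1.433  0.     1.181 -0.178]
13 turn 0.304
[[np.float64(-5.3),np.float64(35.1),np.float64(-32.2),np.float64(0.0234)],[np.float64(-5.3),np.float64(34.3),np.float64(-33.0),np.float64(0.0234)],[np.float64(-5.3),np.float64(33.6),np.float64(-33.8),np.float64(0.0234)],[np.float64(-5.3),np.float64(32.8),np.float64(-34.6),np.float64(0.0234)],[np.float64(-5.3),np.float64(31.9),np.float64(-35.3),np.float64(0.0234)],[np.float64(-5.3),np.float64(31.1),np.float64(-36.1),np.float64(0.0234)],[np.float64(-5.3),np.float64(30.3),np.float64(-36.8),np.float64(0.0234)],[np.float64(-5.3),np.float64(29.4),np.float64(-37.5),np.float64(0.0234)],[np.float64(-5.3),np.float64(28.5),np.float64(-38.1),np.float64(0.0234)],[np.float64(-5.3),np.float64(27.6),np.float64(-38.8),np.float64(0.0234)],[np.float64(-5.3),np.float64(26.7),np.float64(-39.4),np.float64(0.0234)],[np.float64(-5.3),np.float64(25.8),np.float64(-40.1),np.float64(0.0234)],[np.float64(-5.3),np.float64(24.8),np.float64(-40.6),np.float64(0.0234)]]
```

arm_command(
  series=[
    [[-20,35,-32,0.03],[-20,34,-33,0.03],[-20,33,-34,0.03],[-10,33,-35,0.03],[0,32,-36,0.03],[0,31,-36,0.03],[0,30,-37,0.03],[0,29,-38,0.03],[0,28,-38,0.03],[0,27,-39,0.034]],
  ],
  jaw=40,
  force=40,
)

```text
t: 1.3
tcp_pos: [0.4446, -0.165, 0.2999]
tool_rot: [0.485, 0.514, -0.485, 0.515]
force: [0.7, -0.5, -0.7]
finger_gap: 0.405
```

```bash
sed -i 's/rows.append(\[\*np.round(\(.*\),1),round(t\/n,4)\])/rows.append([*np.round(\1,1).tolist(),float(round(t\/n,4))])/' h.py
python3 - <<'E'
from h import *
st(); plan([.543,.0603,.20],np.pi/2+.061)
E
```

```text
t 1.3 tcp [ 0.4446 -0.165   0.2999] x [ 0.001 -0.    -1.   ] z [ 0.059 -0.998  0.001] F [ 0.7 -0.5 -0.7] gap 0.405 q [-0.592  0.237  1.708 -0.     1.196  0.92 ]
6 turn -0.002
[[16.6,18.6,-36.5,-0.0003],[16.6,18.6,-36.5,-0.0003],[16.6,18.6,-36.5,-0.0003],[16.6,18.6,-36.5,-0.0003],[16.6,18.6,-36.5,-0.0003],[16.6,18.6,-36.5,-0.0003]]
```

arm_command(
  series=[
    [[17,19,-37,0],[17,19,-37,0],[17,19,-37,0],[17,19,-37,0],[17,19,-36,0],[15,17,-35,0],[0,0,0,0]],
  ],
)

```text
t: 2.0
tcp_pos: [0.5424, 0.0626, 0.1976]
tool_rot: [0.483, 0.517, -0.483, 0.515]
force: [-0.3, -0.2, -0.7]
finger_gap: 0.399
```

Run:
```python
from h import *
st(); plan([.543,.0603,.1317-.019],np.pi/2+.061)
c=crop(snapshot("side"),190,130,130,100,6,'');
save(c,"b1.png")
```

```text
t 2.0 tcp [0.5424 0.0626 0.1976] x [-0.003  0.002 -1.   ] z [ 0.066 -0.998 -0.002] F [-0.3 -0.2 -0.7] gap 0.399 q [-0.09   0.467  1.665  0.002  1.012  1.414]
2 turn 0.005
[[42.5,0.3,1.3,0.0024],[42.5,0.3,1.3,0.0024]]
```

View pics/b1.png

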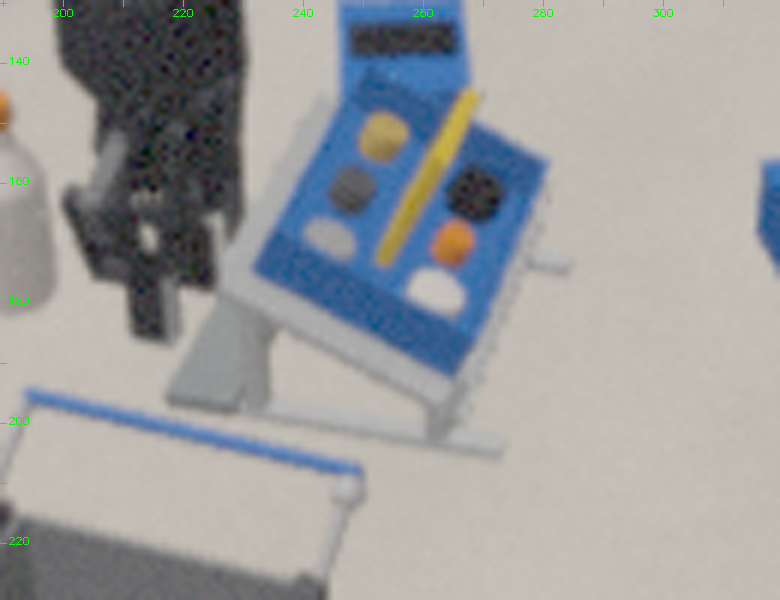

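The gripper hangs just above bail b's bar, with its fingers at (215,183) and the bar running from (195,195) to (249,208). That agrees with the fit, so I'll descend and straddle the bar.

arm_command(
  series=[
    [[30,0,1,0],[30,0,1,0],[23,0,0,0],[0,0,0,0],[0,0,0,0]],
  ],
)

```text
t: 2.55
tcp_pos: [0.5428, 0.0557, 0.1172]
tool_rot: [0.485, 0.515, -0.485, 0.515]
force: [-0.2, -0.2, -0.2]
finger_gap: 0.401
```

arm_command(
  series=[
    [[0,0,0,0],[0,0,0,0],[0,0,0,0],[0,0,0,0],[0,0,0,0]],
  ],
  jaw=0,
  force=40,
)

```text
t: 3.05
tcp_pos: [0.5435, 0.0586, 0.1177]
tool_rot: [0.487, 0.515, -0.483, 0.515]
force: [1.7, 7.3, -1.9]
finger_gap: 0.068
```

Run:
```python
from h import *
st()
```

```text
t 3.05 tcp [0.5435 0.0586 0.1177] x [ 0.003  0.003 -1.   ] z [ 0.059 -0.998 -0.003] F [ 1.7  7.3 -1.9] gap 0.068 q [-0.099  0.585  1.734  0.005  0.82   1.409]
```

Run:
```python
import numpy as np
for t0,t1,n in((.556,2.7,12),(2.7,3.14,6),(.343,2.7,12)):
    th=np.linspace(t0,t1,n+1); y=-60*np.cos(th); z=60*np.sin(th)
    print([[round(-a,1),0,round(-b,1),0] for a,b in zip(np.diff(z),np.diff(y))])
```

```text
[[np.float64(-8.6), 0, np.float64(-6.4), 0], [np.float64(-7.3), 0, np.float64(-7.9), 0], [np.float64(-5.8), 0, np.float64(-9.0), 0], [np.float64(-4.1), 0, np.float64(-9.9), 0], [np.float64(-2.2), 0, np.float64(-10.5), 0], [np.float64(-0.3), 0, np.float64(-10.7), 0], [np.float64(1.6), 0, np.float64(-10.6), 0], [np.float64(3.4), 0, np.float64(-10.1), 0], [np.float64(5.2), 0, np.float64(-9.4), 0], [np.float64(6.8), 0, np.float64(-8.3), 0], [np.float64(8.1), 0, np.float64(-7.0), 0], [np.float64(9.2), 0, np.float64(-5.4), 0]]
[[np.float64(4.0), 0, np.float64(-1.7), 0], [np.float64(4.2), 0, np.float64(-1.4), 0], [np.float64(4.3), 0, np.float64(-1.1), 0], [np.float64(4.3), 0, np.float64(-0.8), 0], [np.float64(4.4), 0, np.float64(-0.5), 0], [np.float64(4.4), 0, np.float64(-0.2), 0]]
[[np.float64(-10.6), 0, np.float64(-5.0), 0], [np.float64(-9.5), 0, np.float64(-7.0), 0], [np.float64(-7.9), 0, np.float64(-8.7), 0], [np.float64(-6.1), 0, np.float64(-10.1), 0], [np.float64(-4.0), 0, np.float64(-11.1), 0], [np.float64(-1.7), 0, np.float64(-11.6), 0], [np.float64(0.6), 0, np.float64(-11.8), 0], [np.float64(2.9), 0, np.float64(-11.4), 0], [np.float64(5.0), 0, np.float64(-10.6), 0], [np.float64(7.0), 0, np.float64(-9.5), 0], [np.float64(8.7), 0, np.float64(-7.9), 0], [np.float64(10.1), 0, np.float64(-6.0), 0]]
```

arm_command(
  series=[
    [[-9,0,-6,0],[-7,0,-8,0],[-6,0,-9,0],[-4,0,-10,0],[-2,0,-10.5,0],[0,0,-10.5,0]],
  ],
)

```text
t: 3.65
tcp_pos: [0.5408, 0.1085, 0.1494]
tool_rot: [0.484, 0.513, -0.484, 0.518]
force: [-4.3, -6.2, 22.0]
finger_gap: 0.071
```

arm_command(
  series=[
    [[1.5,0,-10.5,0],[3.5,0,-10,0],[5,0,-9.5,0],[7,0,-8.5,0],[8,0,-7,0],[9,0,-5.5,0],[0,0,0,0]],
  ],
)

```text
t: 4.35
tcp_pos: [0.5374, 0.1647, 0.1129]
tool_rot: [0.487, 0.515, -0.482, 0.515]
force: [-0.2, 8.7, 4.2]
finger_gap: 0.069
```

Run:
```python
from h import *
st()
```

```text
t 4.35 tcp [0.5374 0.1647 0.1129] x [ 0.005  0.004 -1.   ] z [ 0.06  -0.998 -0.004] F [-0.2  8.7  4.2] gap 0.069 q [0.097 0.607 1.699 0.005 0.83  1.603]
```

arm_command(
  series=[
    [[4,0,-2,0],[4,0,-1.5,0],[4,0,-1,0],[4,0,-1,0]],
  ],
)

```text
t: 4.75
tcp_pos: [0.5372, 0.1697, 0.0985]
tool_rot: [0.487, 0.514, -0.483, 0.515]
force: [-1.8, 7.2, 8.9]
finger_gap: 0.07
```

arm_command(
  series=[
    [[4,0,-0.5,0],[4,0,0,0],[2,0,0,0],[0,0,0,0]],
  ],
)

```text
t: 5.15
tcp_pos: [0.5371, 0.1711, 0.0868]
tool_rot: [0.488, 0.515, -0.482, 0.514]
force: [1.3, 12.0, -0.4]
finger_gap: 0.072
```

arm_command(
  series=[
    [[2,0,0,0],[2,0,0,0],[0,0,0,0]],
  ],
)

```text
t: 5.45
tcp_pos: [0.5371, 0.1713, 0.0835]
tool_rot: [0.488, 0.515, -0.482, 0.514]
force: [-0.4, 11.4, 7.4]
finger_gap: 0.071
```

arm_command(
  series=[
    [[2,0,0,0],[2,0,0,0],[0,0,0,0]],
  ],
)

```text
t: 5.75
tcp_pos: [0.5372, 0.1713, 0.083]
tool_rot: [0.488, 0.514, -0.482, 0.515]
force: [-6.9, 10.5, 29.4]
finger_gap: 0.073
```

Firm stop at 29 N, so bail b is seated. I'll release it, lift, and move on to bail a.

arm_command(
  series=[
    [[-4,0,0,0],[0,0,0,0],[0,0,0,0],[0,0,0,0]],
  ],
  jaw=40,
)

```text
t: 6.15
tcp_pos: [0.5356, 0.1672, 0.0804]
tool_rot: [0.484, 0.515, -0.485, 0.515]
force: [0.1, -0.5, -0.4]
finger_gap: 0.397
```

arm_command(
  series=[
    [[-40,0,0,0],[-45,0,-10,0],[-10,0,-45,0],[0,-2,-48,0],[0,-2,-48,0],[5,-2,-30,0],[0,0,0,0]],
  ],
)

```text
t: 6.85
tcp_pos: [0.5173, 0.3511, 0.1693]
tool_rot: [0.483, 0.517, -0.484, 0.515]
force: [-0.1, -1.2, -0.3]
finger_gap: 0.4
```

Run:
```python
from h import *
st(); plan([.5248,.3572,.12-.015],np.pi/2+.061)
save(np.hstack([crop(snapshot("top"),85,115,160,120,2.5,''),crop(snapshot("side"),120,185,140,120,2.8,'')[:300]]),"b2.png")
```

```text
t 6.85 tcp [0.5173 0.3511 0.1693] x [-0.002  0.    -1.   ] z [ 0.065 -0.998 -0.001] F [-0.1 -1.2 -0.3] gap 0.4 q [4.170e-01 6.000e-01 1.490e+00 1.000e-03 1.053e+00 1.922e+00]
2 turn 0.004
[[32.1,4.0,-2.8,0.0021],[32.1,4.0,-2.8,0.0021]]
```

View pics/b2.png

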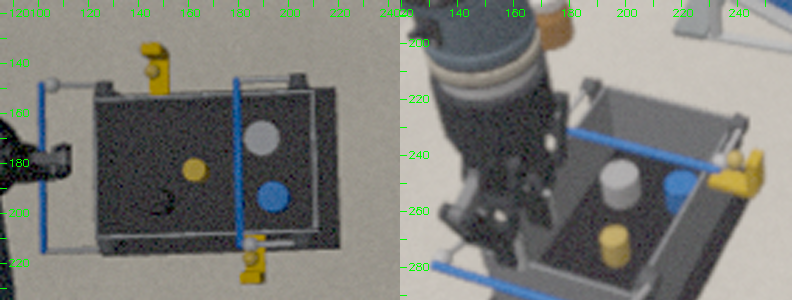

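Bail b's bar now lies across the mouth at about column 180 in the top view, flat, with its knob behind the yellow catch. Bail a is next.

arm_command(
  series=[
    [[30,3,-3,0],[25,3,-3,0],[10,2,0,0],[0,0,0,0],[0,0,0,0]],
  ],
)

```text
t: 7.45
tcp_pos: [0.5272, 0.3534, 0.1061]
tool_rot: [0.485, 0.515, -0.485, 0.515]
force: [-0.4, 0.3, 0.9]
finger_gap: 0.4
```

arm_command(
  series=[
    [[0,0,0,0],[0,0,0,0],[0,0,0,0],[0,0,0,0],[0,0,0,0]],
  ],
  jaw=0,
  force=40,
)

```text
t: 7.95
tcp_pos: [0.5272, 0.3576, 0.1077]
tool_rot: [0.487, 0.515, -0.482, 0.514]
force: [-0.9, 7.6, 0.7]
finger_gap: 0.071
```

arm_command(
  series=[
    [[-10.5,0,5,0],[-9.5,0,7,0],[-8,0,8.5,0],[-6,0,10,0],[-4,0,11,0],[-1.5,0,11.5,0]],
  ],
)

```text
t: 8.55
tcp_pos: [0.5304, 0.3053, 0.1499]
tool_rot: [0.488, 0.515, -0.481, 0.514]
force: [-3.4, 5.8, 11.1]
finger_gap: 0.068
```

arm_command(
  series=[
    [[0.5,0,12,0],[3,0,11.5,0],[5,0,10.5,0],[7,0,9.5,0],[8.5,0,8,0],[10,0,6,0],[0,0,0,0]],
  ],
)

```text
t: 9.25
tcp_pos: [0.534, 0.2445, 0.1102]
tool_rot: [0.486, 0.515, -0.484, 0.514]
force: [1.4, 6.0, -3.4]
finger_gap: 0.072
```

arm_command(
  series=[
    [[4,0,2,0],[4,0,1.5,0],[4,0,1,0],[4,0,1,0],[4,0,0,0],[4,0,0,0],[2,0,0,0],[0,0,0,0]],
  ],
)

```text
t: 10.05
tcp_pos: [0.5348, 0.2413, 0.0893]
tool_rot: [0.487, 0.515, -0.482, 0.515]
force: [-6.7, 9.5, 25.1]
finger_gap: 0.07
```

arm_command(
  series=[
    [[2,0,0,0],[1,0,0,0],[0,0,0,0]],
  ],
)

```text
t: 10.35
tcp_pos: [0.5348, 0.2413, 0.089]
tool_rot: [0.487, 0.515, -0.482, 0.515]
force: [-10.3, 8.2, 41.1]
finger_gap: 0.069
```

Both bails now sit against a firm stop, the second at 41 N. I'll release, lift, and head outward to see how the arm behaves at its reach limit. The rows can't tilt the tool directly, so that's where a slant may be available.

arm_command(
  series=[
    [[-3,0,0,0],[0,0,0,0],[0,0,0,0],[-40,0,0,0],[-45,0,0,0],[-45,20,2,0],[-40,30,3,0],[-30,40,5,0],[-10,48,6,0],[0,48,6,0]],
  ],
  jaw=40,
)

```text
t: 11.35
tcp_pos: [0.7228, 0.227, 0.297]
tool_rot: [0.486, 0.514, -0.484, 0.516]
force: [1.4, -0.4, 0.8]
finger_gap: 0.4
```

Run:
```python
from h import *
st(); plan([.827,.2236,.30])
print("bars px pred", [proj("top",R.from_euler('z',.0614).apply([x,y,.1])+[.534,.206,0]).round(1).tolist() for x in(-.08,.08) for y in(.035,-.035)])
save(crop(snapshot("top"),85,115,160,120,5,''),"b3.png")
```

```text
t 11.35 tcp [0.7228 0.227  0.297 ] x [ 0.004 -0.    -1.   ] z [ 0.06  -0.998  0.   ] F [ 1.4 -0.4  0.8] gap 0.4 q [ 1.580e-01  6.710e-01  9.690e-01 -1.000e-03  1.497e+00  1.668e+00]
3 turn 0
[[-0.9,34.6,3.2,0.0],[-0.9,34.6,3.2,0.0],[-0.9,34.6,3.2,0.0]]
bars px pred [[[152.8, 214.2]], [[181.5, 213.2]], [[151.3, 148.6]], [[179.8, 147.5]]]
```

View pics/b3.png

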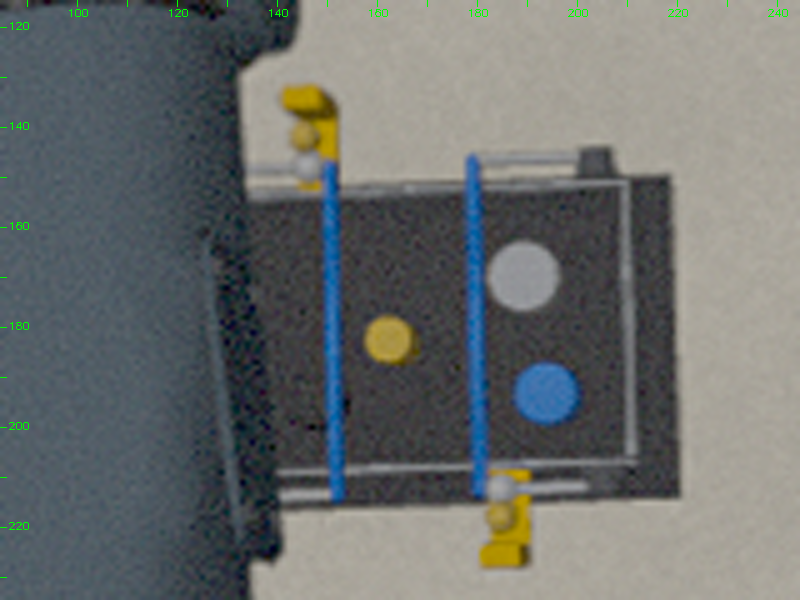

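Both bars lie flat at their predicted pixels, A at columns 151–152 and B at 179–181, with the knobs behind the catches. Now I'll test the reach limit.

arm_command(
  series=[
    [[0,40,4,0],[0,40,4,0],[0,40,4,0],[0,40,4,0],[0,0,0,0]],
  ],
)

```text
t: 11.9
tcp_pos: [0.8846, 0.2185, 0.2831]
tool_rot: [0.483, 0.515, -0.488, 0.513]
force: [0.3, 0.6, -2.9]
finger_gap: 0.401
```

Run:
```python
from h import *
st()
```

```text
t 11.9 tcp [0.8846 0.2185 0.2831] x [-0.006 -0.002 -1.   ] z [ 0.057 -0.998  0.002] F [ 0.3  0.6 -2.9] gap 0.401 q [ 0.121  1.012  0.291 -0.002  1.846  1.634]
```

arm_command(
  series=[
    [[0,30,0,0],[0,30,0,0],[0,30,0,0]],
  ],
)

```text
t: 12.2
tcp_pos: [0.9138, 0.213, 0.2744]
tool_rot: [0.498, 0.506, -0.472, 0.523]
force: [-0.1, 0.5, 0.4]
finger_gap: 0.399
```

Run:
```python
from h import *
st()
```

```text
t 12.2 tcp [0.9138 0.213  0.2744] x [ 0.043  0.01  -0.999] z [ 0.061 -0.998 -0.008] F [-0.1  0.5  0.4] gap 0.399 q [0.109 1.052 0.222 0.006 1.823 1.621]
```

arm_command(
  series=[
    [[0,50,0,0],[0,50,0,0],[0,50,0,0],[0,50,0,0],[0,0,0,0]],
  ],
)

```text
t: 12.7
tcp_pos: [0.9645, 0.1922, 0.2484]
tool_rot: [0.532, 0.479, -0.435, 0.546]
force: [-0.3, 0.7, -0.3]
finger_gap: 0.404
```

Run:
```python
from h import *
st()
```

```text
t 12.7 tcp [0.9645 0.1922 0.2484] x [ 0.162  0.035 -0.986] z [ 0.061 -0.998 -0.025] F [-0.3  0.7 -0.3] gap 0.404 q [0.077 1.085 0.222 0.022 1.67  1.593]
```

arm_command(
  series=[
    [[-10,50,0,0],[-10,50,0,0],[-10,50,0,0],[-10,50,0,0],[-10,50,0,0],[0,0,0,0]],
  ],
)

```text
t: 13.3
tcp_pos: [1.005, 0.17, 0.2969]
tool_rot: [0.573, 0.44, -0.385, 0.575]
force: [-1.3, 0.3, -0.3]
finger_gap: 0.396
```

Run:
```python
from h import *
st()
```

```text
t 13.3 tcp [1.005  0.17   0.2969] x [ 0.317  0.062 -0.947] z [ 0.066 -0.997 -0.043] F [-1.3  0.3 -0.3] gap 0.396 q [0.044 1.047 0.218 0.048 1.552 1.563]
```

arm_command(
  series=[
    [[-8,40,8,0],[-8,40,8,0],[-8,40,8,0],[0,0,0,0]],
  ],
)

```text
t: 13.7
tcp_pos: [1.0227, 0.1354, 0.3277]
tool_rot: [0.59, 0.42, -0.362, 0.587]
force: [-0.5, -0.8, 0.1]
finger_gap: 0.399
```

Run:
```python
from h import *
st()
```

```text
t 13.7 tcp [1.0227 0.1354 0.3277] x [ 0.385  0.07  -0.92 ] z [ 0.066 -0.997 -0.049] F [-0.5 -0.8  0.1] gap 0.399 q [0.004 1.021 0.218 0.069 1.506 1.528]
```

arm_command(
  series=[
    [[-8,40,20,0],[-6,25,20,0],[0,0,0,0]],
  ],
)

```text
t: 14.0
tcp_pos: [1.0327, 0.0899, 0.3459]
tool_rot: [0.598, 0.408, -0.351, 0.593]
force: [1.3, -1.0, -0.0]
finger_gap: 0.404
```

```bash
cat >> h.py <<'E'
TC=np.array([.5433,-.2013,.1009]); TR=R.from_euler('z',.1337)*R.from_euler('y',-np.radians(25))
def tray_rel(c=TC):
    s=status.sense(); Rm=R.from_quat(s["tool_rot"])
    g=TR.inv().apply(s["tcp_pos"]-c)*1e3; A=(TR.inv()*Rm).as_matrix()
    print("tcp in tray mm",g.round(1),"tool x in tray",A[:,0].round(3),"tool z in tray",A[:,2].round(3))
E
python3 - <<'E'
from h import *
st(); tray_rel()
E
```

```text
t 14.0 tcp [1.0327 0.0899 0.3459] x [ 0.42   0.071 -0.905] z [ 0.064 -0.997 -0.049] F [ 1.3 -1.  -0. ] gap 0.404 q [-0.047  1.006  0.218  0.091  1.487  1.483]
tcp in tray mm [578.3 223.4   0.6] tool x in tray [ 0.003  0.015 -1.   ] tool z in tray [-0.084 -0.996 -0.015]
```

Run:
```python
from h import *
plan([.52,.03,.40],.1337,n=14)
```

```text
14 turn 1.494
[[-19.2,-31.7,1.7,0.1067],[-19.2,-31.3,5.1,0.1067],[-19.2,-30.6,8.4,0.1067],[-19.2,-29.5,11.6,0.1067],[-19.2,-28.1,14.7,0.1067],[-19.2,-26.4,17.6,0.1067],[-19.2,-24.4,20.3,0.1067],[-19.2,-22.1,22.8,0.1067],[-19.2,-19.5,25.0,0.1067],[-19.2,-16.7,27.0,0.1067],[-19.2,-13.8,28.6,0.1067],[-19.2,-10.7,29.9,0.1067],[-19.2,-7.4,30.9,0.1067],[-19.2,-4.1,31.5,0.1067]]
```

```bash
sed -i 's/t=(t+np.pi\/2)%np.pi-np.pi\/2/t=(t+np.pi\/2)%np.pi-np.pi\/2; t+=K2*np.pi/; s/^def plan/K2=0\ndef plan/' h.py
python3 - <<'E'
import h; from h import *
h.K2=-1; plan([.52,.03,.40],.1337,n=14)
E
```

```text
14 turn -1.648
[[-19.2,-31.7,1.7,-0.1177],[-19.2,-31.7,-2.0,-0.1177],[-19.2,-31.2,-5.7,-0.1177],[-19.2,-30.3,-9.3,-0.1177],[-19.2,-29.0,-12.8,-0.1177],[-19.2,-27.3,-16.1,-0.1177],[-19.2,-25.2,-19.2,-0.1177],[-19.2,-22.8,-22.1,-0.1177],[-19.2,-20.0,-24.6,-0.1177],[-19.2,-17.0,-26.8,-0.1177],[-19.2,-13.8,-28.6,-0.1177],[-19.2,-10.3,-30.0,-0.1177],[-19.2,-6.7,-31.0,-0.1177],[-19.2,-3.0,-31.6,-0.1177]]
```

arm_command(
  series=[
    [[-19,-32,2,-0.118],[-19,-32,-2,-0.118],[-19,-31,-6,-0.118],[-19,-30,-9,-0.118],[-19,-29,-13,-0.118],[-19,-27,-16,-0.118],[-19,-25,-19,-0.118],[-19,-23,-22,-0.118],[-19,-20,-25,-0.118],[-19,-17,-27,-0.118]],
  ],
  jaw=60,
)

```text
t: 15.0
tcp_pos: [0.667, 0.0529, 0.3826]
tool_rot: [0.166, 0.536, -0.062, 0.825]
force: [0.3, 0.1, -0.0]
finger_gap: 0.6
```

Run:
```python
import h; from h import *
st(); tray_rel(); h.K2=0; plan([.45,.0,.37],.1337); plan([.45,.0,.37],.1337,n=8)
```

```text
t 15.0 tcp [0.667  0.0529 0.3826] x [ 0.417  0.076 -0.906] z [ 0.864 -0.341  0.37 ] F [ 0.3  0.1 -0. ] gap 0.6 q [-0.15   0.292  1.468  0.167  0.97   0.117]
tcp in tray mm [260.9 235.4 189.2] tool x in tray [ 0.001  0.019 -1.   ] tool z in tray [ 0.891 -0.453 -0.008]
5 turn -0.461
[[-16.6,-22.6,-34.8,-0.0923],[-16.6,-19.3,-36.8,-0.0923],[-16.6,-15.8,-38.4,-0.0923],[-16.6,-12.2,-39.7,-0.0923],[-16.6,-8.5,-40.7,-0.0923]]
8 turn -0.461
[[-10.4,-14.1,-21.8,-0.0577],[-10.4,-12.9,-22.6,-0.0577],[-10.4,-11.5,-23.3,-0.0577],[-10.4,-10.2,-23.9,-0.0577],[-10.4,-8.8,-24.4,-0.0577],[-10.4,-7.4,-24.9,-0.0577],[-10.4,-5.9,-25.3,-0.0577],[-10.4,-4.5,-25.6,-0.0577]]
```

arm_command(
  series=[
    [[-17,-23,-35,-0.092],[-17,-19,-37,-0.092],[-17,-16,-38,-0.092],[-17,-12,-40,-0.092],[-17,-9,-41,-0.092],[0,0,0,0]],
  ],
)

```text
t: 15.6
tcp_pos: [0.4444, 0.0013, 0.3697]
tool_rot: [-0.024, 0.538, 0.06, 0.84]
force: [0.7, 0.5, -0.0]
finger_gap: 0.603
```

Run:
```python
import h; from h import *
st(); tray_rel(); plan(TC+TR.apply([0,0,.13]),.1337)
```

```text
t 15.6 tcp [0.4444 0.0013 0.3697] x [ 0.413  0.076 -0.907] z [0.902 0.105 0.419] F [ 0.7  0.5 -0. ] gap 0.603 q [-0.417 -0.067  1.93   0.299  0.935 -0.676]
tcp in tray mm [ 49.2 214.  273.6] tool x in tray [-0.003  0.02  -1.   ] tool z in tray [ 1.    -0.016 -0.003]
6 turn -0.007
[[23.2,-36.3,-7.5,-0.0011],[23.2,-36.3,-7.6,-0.0011],[23.2,-36.3,-7.6,-0.0011],[23.2,-36.2,-7.7,-0.0011],[23.2,-36.2,-7.7,-0.0011],[23.2,-36.2,-7.8,-0.0011]]
```

arm_command(
  series=[
    [[10,-30,-12,-0.007],[10,-40,-12,0],[20,-40,-12,0],[30,-40,-10,0],[35,-40,0,0],[38,-27,0,0],[0,0,0,0],[0,0,0,0]],
  ],
)

```text
t: 16.4
tcp_pos: [0.4958, -0.2061, 0.2183]
tool_rot: [-0.026, 0.537, 0.063, 0.841]
force: [1.2, 0.0, -0.1]
finger_gap: 0.6
```

Run:
```python
import h; from h import *
st(); tray_rel()
n="side"; c=crop(snapshot(n),200,70,110,110,5,'')
cs=[]
for n,(x,y,w,hh) in dict(top=(285,100,90,110),side=(205,85,90,110)).items():
    c=crop(snapshot(n),x,y,w,hh,4.4,'')
    s=status.sense(); 
    for P in (s["tcp_pos"], TC+TR.apply([0,.035,.0465]),TC+TR.apply([0,-.035,.0465])):
        q=((proj(n,P)[0]-[x,y]+.5)*4.4).astype(int); cv2.circle(c,tuple(int(v) for v in q),3,(0,0,255),1)
    cs.append(c)
save(np.hstack(cs),"g1.png")
```

```text
t 16.4 tcp [ 0.4958 -0.2061  0.2183] x [ 0.415  0.078 -0.907] z [0.9   0.111 0.421] F [ 1.2  0.  -0.1] gap 0.6 q [-0.808  0.344  1.93   0.578  0.704 -1.352]
tcp in tray mm [  6.4   1.6 126.5] tool x in tray [-0.001  0.022 -1.   ] tool z in tray [ 1.    -0.01  -0.002]
```

View pics/g1.png

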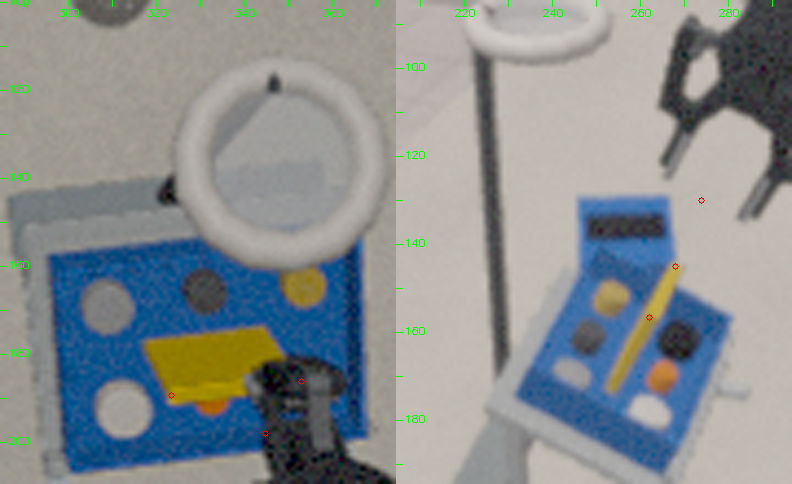

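The fingertips at (266,124) and (283,134) in the side view straddle the line down to the yellow handle, and the lamp is clear. I'll approach along the tray's z.

arm_command(
  series=[
    [[20,-1,-3,0],[30,-1,-3,0],[30,-1,0,0],[20,-1,0,0],[0,0,0,0],[0,0,0,0]],
  ],
  jaw=50,
)

```text
t: 17.15
tcp_pos: [0.5326, -0.2022, 0.1283]
tool_rot: [-0.028, 0.536, 0.062, 0.842]
force: [-0.0, 0.1, 1.0]
finger_gap: 0.501
```

Run:
```python
from h import *
st(); tray_rel()
```

```text
t 17.15 tcp [ 0.5326 -0.2022  0.1283] x [ 0.418  0.075 -0.905] z [0.898 0.114 0.424] F [-0.   0.1  1. ] gap 0.501 q [-0.743  0.545  1.942  0.772  0.506 -1.531]
tcp in tray mm [ 1.8  0.5 29.4] tool x in tray [ 0.002  0.018 -1.   ] tool z in tray [ 1.    -0.006  0.002]
```

arm_command(
  series=[
    [[12,-0.5,-1,0],[10,0,0,0],[0,0,0,0],[0,0,0,0]],
  ],
)

```text
t: 17.55
tcp_pos: [0.5406, -0.2016, 0.1069]
tool_rot: [-0.028, 0.536, 0.062, 0.841]
force: [0.5, -0.4, 0.6]
finger_gap: 0.502
```

arm_command(
  series=[
    [[0,0,0,0],[0,0,0,0],[0,0,0,0],[0,0,0,0],[0,0,0,0],[0,0,0,0]],
  ],
  jaw=0,
  force=90,
)

```text
t: 18.15
tcp_pos: [0.5401, -0.2015, 0.1062]
tool_rot: [-0.027, 0.537, 0.062, 0.841]
force: [-5.8, -1.0, 4.1]
finger_gap: 0.104
```

Run:
```python
from h import *
st(); tray_rel()
```

```text
t 18.15 tcp [ 0.5401 -0.2015  0.1062] x [ 0.416  0.076 -0.906] z [0.899 0.113 0.422] F [-5.8 -1.   4.1] gap 0.104 q [-0.73   0.594  1.938  0.828  0.47  -1.583]
tcp in tray mm [-0.6  0.2  6.1] tool x in tray [-0.    0.02 -1.  ] tool z in tray [ 1.    -0.008 -0.   ]
```

arm_command(
  series=[
    [[-10,0,0,0],[-20,0,0,0],[-25,0,0,0],[-30,0,0,0],[-35,0,0,0],[-30,0,0,0],[0,0,0,0]],
  ],
)

```text
t: 18.85
tcp_pos: [0.4783, -0.2143, 0.2454]
tool_rot: [-0.029, 0.535, 0.06, 0.842]
force: [0.9, -0.4, -3.1]
finger_gap: 0.104
```

```bash
cat > fk.py <<'E'
from h import *
from scipy.optimize import least_squares
D=[([-1.385,.528,1.433,0,1.181,-.178],[.223,-.5836,.231],[0,0,-1]),([-.592,.237,1.708,0,1.196,.92],[.4446,-.165,.2999],[0,0,-1]),
([.158,.671,.969,-.001,1.497,1.668],[.7228,.227,.297],[.004,0,-1]),([.121,1.012,.291,-.002,1.846,1.634],[.8846,.2185,.2831],[-.006,-.002,-1]),
([.077,1.085,.222,.022,1.67,1.593],[.9645,.1922,.2484],[.162,.035,-.986]),([-.047,1.006,.218,.091,1.487,1.483],[1.0327,.0899,.3459],[.42,.071,-.905]),
([-.417,-.067,1.93,.299,.935,-.676],[.4444,.0013,.3697],[.413,.076,-.907]),([-.73,.594,1.938,.828,.47,-1.583],[.5401,-.2015,.1062],[.416,.076,-.906]),
([-.15,.292,1.468,.167,.97,.117],[.667,.0529,.3826],[.417,.076,-.906])]
e=lambda ax,t:R.from_euler(ax,t)
def fk(q,L):
    h,a,b,c,el,off,r0=L[:7]
    R1=e('z',q[0]); R2=R1*e('y',q[1]); R3=R2*e('y',q[2]); R4=R3*e('z',L[7]*q[3]); R5=R4*e('y',q[4]); R6=R5*e('z',L[8]*q[5])
    p=R1.apply([r0,off,h])+R2.apply([0,0,a])+R3.apply([el,0,b])+R5.apply([0,0,c])
    return p,R6
def res(L,s):
    LL=np.r_[L,s]; out=[]
    for q,p,x in D:
        P,RR=fk(q,LL); out+=list((P-p)*1e3)+list((RR.apply([0,0,1])-x)*200)
    return np.array(out)
if __name__=="__main__":
    for s in((1,1),(-1,1)):
        o=least_squares(res,[.35,.4,.4,.25,0,.111,0],args=(s,),loss='soft_l1'); print(s,o.cost,o.x.round(4),np.abs(o.fun).reshape(-1,6).max(1).round(1))
E
python3 fk.py; python3 -c "
from h import *
st(); tray_rel()"
```

```text
(1, 1) 0.7846396587539142 [2.743e-01 5.880e-01 3.915e-01 2.966e-01 1.142e-01 1.111e-01 1.000e-04] [0.3 0.2 0.4 0.3 0.3 0.4 0.2 0.2 0.4]
(-1, 1) 1005.4730104288772 [0.2653 0.5844 0.3901 0.2837 0.1153 0.125  0.0067] [ 14.   11.1  15.2  15.6   8.8  38.8 113.  133.4  64.9]
t 18.85 tcp [ 0.4783 -0.2143  0.2454] x [ 0.42   0.07  -0.905] z [0.898 0.114 0.426] F [ 0.9 -0.4 -3.1] gap 0.104 q [-0.851  0.282  1.928  0.549  0.768 -1.35 ]
tcp in tray mm [  1.1  -4.3 158.9] tool x in tray [ 0.004  0.014 -1.   ] tool z in tray [ 1.    -0.007  0.003]
```

```bash
cat > sim.py <<'E'
from fk import *
o=least_squares(res,[.27,.588,.39,.297,.114,.111,0],args=((1,1),)); L=np.r_[o.x,1,1]
lo=np.array([-3.08,-.75,.22,-1.43,0,-2.85]); hi=np.array([3.08,2.2,2.44,4.57,2.65,2.85])
# tool frame: x along fingers (=R6 z). find constant rotation C: toolR = R6*C
s=status.sense(); C=fk(s["q"],L)[1].inv()*R.from_quat(s["tool_rot"])
def tool(q):
    p,r=fk(q,L); return p,r*C
def step(q,row,w):
    p,r=tool(q); pt=p+r.apply(np.array(row[:3])/1e3); rt=r*R.from_euler('x',row[3])
    def f(x):
        P,T=tool(x); return np.r_[(P-pt), w*(T*rt.inv()).as_rotvec(),1e-4*(x-q)]
    return least_squares(f,np.clip(q,lo+1e-6,hi-1e-6),bounds=(lo,hi)).x
if __name__=="__main__":
    print("C",C.as_matrix().round(2).tolist())
    q0=np.array([.121,1.012,.291,-.002,1.846,1.634])
    for w in(.05,.1,.2,.3,.5,1.):
        q=q0
        for _ in range(3): q=step(q,[0,30,0,0],w)
        p,r=tool(q); x1=r.apply([1,0,0])
        for _ in range(4): q=step(q,[0,50,0,0],w)
        p2,r=tool(q); x2=r.apply([1,0,0])
        print(w,p.round(3),x1.round(3),p2.round(3),x2.round(3))
E
python3 sim.py
```

```text
C [[0.0, 0.0, -1.0], [0.0, 1.0, 0.0], [1.0, -0.0, 0.0]]
0.05 [0.972 0.223 0.288] [ 0.24   0.055 -0.969] [1.14  0.228 0.378] [ 0.771  0.164 -0.615]
0.1 [0.966 0.222 0.286] [ 0.221  0.051 -0.974] [1.124 0.225 0.364] [ 0.721  0.154 -0.675]
0.2 [0.951 0.219 0.279] [ 0.166  0.038 -0.985] [1.08  0.215 0.326] [ 0.573  0.123 -0.81 ]
0.3 [0.937 0.215 0.273] [ 0.116  0.026 -0.993] [1.037 0.206 0.291] [ 0.422  0.09  -0.902]
0.5 [0.921 0.212 0.267] [ 0.056  0.012 -0.998] [0.983 0.194 0.25 ] [ 0.221  0.046 -0.974]
1.0 [0.909 0.209 0.262] [ 0.012  0.002 -1.   ] [0.942 0.185 0.221] [ 0.062  0.012 -0.998]
```

```bash
cat > search.py <<'E'
from sim import *
s=status.sense(); q0=s["q"]; Rc=R.from_quat(s["tool_rot"])
def ik(p,q,r=Rc):
    f=lambda x:np.r_[tool(x)[0]-p,.3*(tool(x)[1]*r.inv()).as_rotvec()]
    o=least_squares(f,np.clip(q,lo+1e-6,hi-1e-6),bounds=(lo,hi)); return o.x,np.linalg.norm(o.fun)
out=[]
for X in(.30,.36,.44):
  for Y in(.0,.12,.2):
    for Z in(.25,.4,.55):
      q,er=ik([X,Y,Z],q0)
      for az in(.15+np.pi,-.2+np.pi,.5+np.pi):
        for elv in(-1.0,0,.7):
          d=np.array([np.cos(az)*np.cos(elv),np.sin(az)*np.cos(elv),np.sin(elv)])*50; x=q
          for k in range(8):
            x=step(x,[*tool(x)[1].inv().apply(d),0],.6)
          p,r=tool(x); tx=r.apply([1,0,0]); out.append((np.hypot(*tx[:2]),X,Y,Z,az-np.pi,elv,er,p,tx,x))
out.sort(key=lambda t:t[0])
for t in out[:10]: print(np.round(t[:7],3).tolist(),t[7].round(3),t[8].round(3),t[9].round(2))
E
time python3 search.py
```

```text
[0.21, 0.3, 0.0, 0.25, -0.2, -1.0, 0.0] [0.316 0.041 0.124] [ 0.2    0.064 -0.978] [-0.36  0.37  2.44  0.69  0.21 -1.16]
[0.22, 0.3, 0.12, 0.25, 0.5, -1.0, 0.0] [0.302 0.124 0.1  ] [ 0.219 -0.019 -0.976] [ 0.08  0.48  2.44 -1.43  0.04  1.38]
[0.224, 0.36, 0.12, 0.25, -0.2, -1.0, 0.0] [0.26  0.211 0.098] [ 0.211  0.075 -0.975] [ 0.34  0.48  2.43  0.71  0.   -0.51]
[0.225, 0.44, 0.2, 0.25, 0.5, -1.0, 0.0] [0.331 0.141 0.085] [ 0.224  0.02  -0.974] [ 0.09  0.53  2.38  0.05  0.   -0.08]
[0.231, 0.36, 0.2, 0.25, 0.5, -1.0, 0.0] [0.265 0.181 0.102] [ 0.231 -0.012 -0.973] [ 0.33  0.47  2.44 -1.43  0.09  1.63]
[0.238, 0.44, 0.2, 0.25, 0.15, -1.0, 0.0] [0.293 0.228 0.073] [ 0.238  0.    -0.971] [ 0.44  0.57  2.34 -1.43  0.1   1.74]
[0.241, 0.36, 0.0, 0.25, -0.2, -1.0, 0.0] [0.356 0.044 0.046] [ 0.225  0.088 -0.97 ] [-0.33  0.69  2.43  2.39  0.23 -2.85]
[0.242, 0.36, 0.12, 0.25, 0.15, -1.0, 0.0] [0.318 0.164 0.05 ] [ 0.224  0.091 -0.97 ] [ 0.1   0.68  2.44  2.83  0.22 -2.85]
[0.245, 0.36, 0.12, 0.25, 0.5, -1.0, 0.0] [0.352 0.066 0.053] [ 0.231  0.08  -0.97 ] [-0.25  0.67  2.44  2.48  0.22 -2.85]
[0.255, 0.3, 0.0, 0.25, 0.15, -1.0, 0.0] [ 0.289 -0.112  0.105] [ 0.221  0.127 -0.967] [-1.02  0.47  2.44  0.86  0.34 -2.  ]
real	0m55.608s
user	0m55.832s
sys	0m0.146s
```

```bash
cat > s2.py <<'E'
from sim import *
for uv in((378,106),(395,105),(417,107),(512,110),(340,85),(511,300),(511,200)): print(uv,atz("side",uv,0).round(2))
s=status.sense(); print(s["q"].round(2))
Rc=R.from_quat(s["tool_rot"]); tx=Rc.apply([1,0,0]); phi=np.arctan2(tx[1],tx[0]); print("tilt az",phi)
def ik(p,r,q):
    f=lambda x:np.r_[tool(x)[0]-p,.3*(tool(x)[1]*r.inv()).as_rotvec()]
    o=least_squares(f,np.clip(q,lo+1e-6,hi-1e-6),bounds=(lo,hi)); return o.x,np.linalg.norm(o.fun)
roll=1.6
for qa in(phi-np.pi,):
  for rr,z in((.8,.35),(.8,.45),(.75,.55)):
    d=np.array([np.cos(qa),np.sin(qa),0]); n=np.array([-d[1],d[0],0])
    P=d*rr+n*.111+[0,0,z]
    q,er=ik(P,Rc*R.from_euler('x',roll),[qa,.6,1.,0,2.2,-1.4])
    print(rr,z,"ik",q.round(2),round(er,4),P.round(3))
    for el in(0,.35,.7):
      dd=(d*np.cos(el)+[0,0,np.sin(el)])*50; x=q; tr=[]
      for k in range(16):
        x=step(x,[*tool(x)[1].inv().apply(dd),0],.6); t=tool(x)[1].apply([1,0,0]); tr.append(round(float(np.hypot(*t[:2])),2))
      print("  el",el,tr,tool(x)[0].round(2),t.round(3),x.round(2))
E
python3 s2.py
```

```text
(378, 106) [ 0.29 -0.95  0.  ]
(395, 105) [ 0.22 -0.98  0.  ]
(417, 107) [ 0.13 -1.    0.  ]
(512, 110) [-0.24 -1.11  0.  ]
(340, 85) [ 0.5  -1.11  0.  ]
(511, 300) [-0.19 -0.02  0.  ]
(511, 200) [-0.21 -0.44  0.  ]
[-0.85  0.28  1.93  0.55  0.77 -1.35]
tilt az 0.16620514094660374
0.8 0.35 ik [-2.98  1.    0.22  0.01  2.32 -1.51] 0.0184 [-0.771 -0.242  0.35 ]
  el 0 [0.37, 0.35, 0.32, 0.3, 0.27, 0.24, 0.22, 0.19, 0.16, 0.13, 0.1, 0.08, 0.05, 0.05, 0.06, 0.08] [-0.95 -0.22  0.17] [-0.055 -0.061 -0.997] [-3.04  1.16  0.22  0.06  1.7  -1.55]
  el 0.35 [0.37, 0.34, 0.32, 0.29, 0.27, 0.24, 0.21, 0.18, 0.16, 0.13, 0.1, 0.08, 0.06, 0.05, 0.06, 0.09] [-0.89 -0.21  0.36] [-0.055 -0.065 -0.996] [-3.05  0.96  0.22  0.06  1.9  -1.54]
  el 0.7 [0.37, 0.35, 0.32, 0.3, 0.28, 0.25, 0.23, 0.2, 0.18, 0.15, 0.12, 0.1, 0.08, 0.06, 0.06, 0.06] [-0.79 -0.19  0.53] [-0.016 -0.062 -0.998] [-3.06  0.76  0.22  0.07  2.14 -1.54]
0.8 0.45 ik [-2.99  0.9   0.22  0.02  2.37 -1.5 ] 0.0513 [-0.771 -0.242  0.45 ]
  el 0 [0.32, 0.29, 0.27, 0.25, 0.22, 0.19, 0.17, 0.14, 0.12, 0.09, 0.07, 0.06, 0.06, 0.07, 0.1, 0.13] [
[... 388 characters left out ...]
.57] [-0.075 -0.085 -0.994] [-3.07  0.71  0.22  0.09  2.13 -1.53]
0.75 0.55 ik [-2.99  0.79  0.22  0.02  2.48 -1.5 ] 0.0568 [-0.721 -0.234  0.55 ]
  el 0 [0.32, 0.3, 0.28, 0.26, 0.23, 0.21, 0.19, 0.16, 0.14, 0.11, 0.09, 0.07, 0.06, 0.06, 0.08, 0.1] [-0.93 -0.22  0.27] [-0.067 -0.077 -0.995] [-3.05  1.06  0.22  0.07  1.79 -1.54]
  el 0.35 [0.32, 0.29, 0.27, 0.25, 0.22, 0.2, 0.18, 0.15, 0.13, 0.1, 0.08, 0.07, 0.06, 0.07, 0.09, 0.12] [-0.86 -0.21  0.45] [-0.079 -0.086 -0.993] [-3.06  0.86  0.22  0.09  1.98 -1.53]
  el 0.7 [0.32, 0.29, 0.27, 0.25, 0.23, 0.21, 0.18, 0.16, 0.14, 0.12, 0.1, 0.08, 0.07, 0.07, 0.08, 0.1] [-0.74 -0.19  0.61] [-0.052 -0.088 -0.995] [-3.08  0.66  0.22  0.1   2.21 -1.52]
```

```bash
cat > s3.py <<'E'
from sim import *
from s2 import ik
import sys
def path(wps,n,q=None,P0=None,R0=None):
    """wps: polar waypoints (az,r,z,roll) after the current pose; n rows"""
    s=status.sense(); q=s["q"]; p=s["tcp_pos"]; R0=R.from_quat(s["tool_rot"])
    w=[(np.arctan2(p[1],p[0]),np.hypot(p[0],p[1]),p[2],0)]+wps
    u=np.linspace(0,len(w)-1,n+1); W=np.array([np.interp(u,range(len(w)),c) for c in np.array(w).T]).T
    rows=[];qm=[]
    P=[np.array([r*np.cos(a),r*np.sin(a),z]) for a,r,z,_ in W]
    for k in range(n):
        Rk=R0*R.from_euler('x',W[k][3]); rows.append([*np.round(Rk.inv().apply(P[k+1]-P[k])*1e3).astype(int).tolist(),round(float(W[k+1][3]-W[k][3]),3)])
        q,er=ik(P[k+1],R0*R.from_euler('x',W[k+1][3]),q); qm.append(q)
        if k%5==4 or er>.002: print(k,P[k+1].round(2),q.round(2),round(er,4))
    dq=np.abs(np.diff(np.array(qm),axis=0)).max(0); print("max dq/row",dq.round(3))
    for k in range(0,n,10): print(str([rows[k:k+10]]).replace(" ",""))
E
sed -i 's/^roll=1.6/if __name__!="__main__": raise_=1\nroll=1.6/; s/^for qa in(phi-np.pi,)/for qa in((phi-np.pi,) if __name__=="__main__" else ())/' s2.py
python3 - <<'E'
from s3 import *
path([(-.9,.50,.40,.4),(-1.5,.48,.42,.8),(-2.1,.48,.42,1.2),(-2.7,.52,.40,1.6)],32)
E
```

```text
(378, 106) [ 0.29 -0.95  0.  ]
(395, 105) [ 0.22 -0.98  0.  ]
(417, 107) [ 0.13 -1.    0.  ]
(512, 110) [-0.24 -1.11  0.  ]
(340, 85) [ 0.5  -1.11  0.  ]
(511, 300) [-0.19 -0.02  0.  ]
(511, 200) [-0.21 -0.44  0.  ]
[-0.85  0.28  1.93  0.55  0.77 -1.35]
tilt az 0.16620514094660374
4 [ 0.38 -0.34  0.34] [-1.2   0.17  1.76  0.47  1.16 -1.26] 0.0
9 [ 0.25 -0.43  0.4 ] [-1.55  0.15  1.6   0.44  1.47 -1.24] 0.0
14 [ 0.07 -0.48  0.42] [-1.9   0.2   1.51  0.38  1.65 -1.29] 0.0
19 [-0.11 -0.47  0.42] [-2.22  0.26  1.41  0.3   1.79 -1.34] 0.0
24 [-0.28 -0.4   0.42] [-2.52  0.33  1.33  0.2   1.89 -1.38] 0.0
29 [-0.42 -0.28  0.4 ] [-2.81  0.41  1.23  0.07  1.94 -1.43] 0.0
max dq/row [0.077 0.025 0.042 0.026 0.08  0.019]
[[[-26,-24,-10,0.05],[-27,-23,-10,0.05],[-27,-22,-10,0.05],[-28,-21,-10,0.05],[-28,-21,-10,0.05],[-29,-20,-10,0.05],[-29,-19,-10,0.05],[-29,-18,-11,0.05],[-17,-26,-21,0.05],[-17,-25,-22,0.05]]]
[[[-18,-24,-22,0.05],[-18,-23,-23,0.05],[-18,-22,-24,0.05],[-18,-21,-24,0.05],[-18,-20,-25,0.05],[-18,-19,-25,0.05],[-15,-21,-25,0.05],[-15,-20,-26,0.05],[-15,-19,-27,0.05],[-14,-18,-27,0.05]]]
[[[-14,-18,-28,0.05],[-13,-17,-29,0.05],[-13,-16,-29,0.05],[-12,-16,-30,0.05],[-11,-20,-29,0.05],[-10,-20,-30,0.05],[-9,-19,-31,0.05],[-9,-19,-32,0.05],[-8,-18,-33,0.05],[-7,-18,-33,0.05]]]
[[[-6,-17,-34,0.05],[-5,-17,-35,0.05]]]
```

arm_command(
  series=[
    [[-26,-24,-10,0.05],[-27,-23,-10,0.05],[-27,-22,-10,0.05],[-28,-21,-10,0.05],[-28,-21,-10,0.05],[-29,-20,-10,0.05],[-29,-19,-10,0.05],[-29,-18,-11,0.05],[-17,-26,-21,0.05],[-17,-25,-22,0.05]],
  ],
)

```text
t: 19.85
tcp_pos: [0.2442, -0.4296, 0.3999]
tool_rot: [0.182, 0.536, -0.073, 0.821]
force: [0.0, -1.3, -2.8]
finger_gap: 0.106
```

arm_command(
  series=[
    [[-18,-24,-22,0.05],[-18,-23,-23,0.05],[-18,-22,-24,0.05],[-18,-21,-24,0.05],[-18,-20,-25,0.05],[-18,-19,-25,0.05],[-15,-21,-25,0.05],[-15,-20,-26,0.05],[-15,-19,-27,0.05],[-14,-18,-27,0.05]],
  ],
)

```text
t: 20.85
tcp_pos: [-0.1116, -0.4679, 0.4167]
tool_rot: [0.381, 0.5, -0.203, 0.751]
force: [-1.0, -1.1, -3.1]
finger_gap: 0.106
```

arm_command(
  series=[
    [[-14,-18,-28,0.05],[-13,-17,-29,0.05],[-13,-16,-29,0.05],[-12,-16,-30,0.05],[-11,-20,-29,0.05],[-10,-20,-30,0.05],[-9,-19,-31,0.05],[-9,-19,-32,0.05],[-8,-18,-33,0.05],[-7,-18,-33,0.05]],
  ],
)

```text
t: 21.85
tcp_pos: [-0.4273, -0.2839, 0.4035]
tool_rot: [0.554, 0.435, -0.32, 0.634]
force: [-0.1, -0.2, -3.0]
finger_gap: 0.107
```

Run:
```python
from s3 import *
st()
d=np.array([-np.cos(.166),-np.sin(.166),0]); P=d*.72+np.array([-d[1],d[0],0])*.111
print(P); path([(np.arctan2(P[1],P[0]),np.hypot(P[0],P[1]),.36,0)],8)
```

```text
(378, 106) [ 0.29 -0.95  0.  ]
(395, 105) [ 0.22 -0.98  0.  ]
(417, 107) [ 0.13 -1.    0.  ]
(512, 110) [-0.24 -1.11  0.  ]
(340, 85) [ 0.5  -1.11  0.  ]
(511, 300) [-0.19 -0.02  0.  ]
(511, 200) [-0.21 -0.44  0.  ]
[-2.81  0.42  1.22  0.07  1.94 -1.43]
tilt az 0.17927096228200173
t 21.85 tcp [-0.4273 -0.2839  0.4035] x [ 0.418  0.076 -0.905] z [ 0.196 -0.981  0.009] F [-0.1 -0.2 -3. ] gap 0.107 q [-2.811  0.416  1.222  0.068  1.937 -1.429]
[-0.69176111 -0.22844599  0.        ]
4 [-0.59 -0.26  0.38] [-2.91  0.67  0.84  0.03  2.07 -1.53] 0.0
max dq/row [0.023 0.063 0.115 0.012 0.053 0.028]
[[[-8,-31,-7,0.0],[-9,-31,-9,0.0],[-9,-31,-10,0.0],[-8,-31,-12,0.0],[-8,-30,-14,0.0],[-8,-30,-16,0.0],[-8,-30,-18,0.0],[-8,-29,-20,0.0]]]
```

arm_command(
  series=[
    [[-8,-31,-7,0],[-9,-31,-9,0],[-9,-31,-10,0],[-8,-31,-12,0],[-8,-30,-14,0],[-8,-30,-16,0],[-8,-30,-18,0],[-8,-29,-20,0],[0,0,0,0]],
  ],
)

```text
t: 22.75
tcp_pos: [-0.6938, -0.2271, 0.3537]
tool_rot: [0.555, 0.433, -0.32, 0.634]
force: [0.7, -0.0, -3.8]
finger_gap: 0.106
```

```bash
cat > s4.py <<'E'
from sim import *
import sys
def push(az,el,n,mag=50,w=.6):
    st(); s=status.sense(); x=s["q"]; r=R.from_quat(s["tool_rot"])
    d=np.array([np.cos(az)*np.cos(el),np.sin(az)*np.cos(el),np.sin(el)])*mag
    print("local now",r.inv().apply(d).round(0))
    for k in range(n):
        x=step(x,[*tool(x)[1].inv().apply(d),0],w); t=tool(x)[1].apply([1,0,0])
        print(k,tool(x)[0].round(2),t.round(3),x.round(2),tool(x)[1].inv().apply(d).round(0))
push(float(sys.argv[1]),float(sys.argv[2]),int(sys.argv[3]))
E
python3 s4.py -2.976 0.3 12
```

```text
t 22.75 tcp [-0.6938 -0.2271  0.3537] x [ 0.42   0.076 -0.904] z [ 0.194 -0.981  0.008] F [ 0.7 -0.  -3.8] gap 0.106 q [-2.976  0.852  0.533 -0.006  2.199 -1.604]
local now [-34. -37.  -1.]
0 [-0.74 -0.23  0.37] [ 0.42   0.075 -0.904] [-2.98  0.98  0.22 -0.01  2.38 -1.61] [-34. -37.  -1.]
1 [-0.75 -0.23  0.37] [ 0.398  0.068 -0.915] [-2.98  0.98  0.22 -0.01  2.36 -1.61] [-33. -38.  -1.]
2 [-0.76 -0.23  0.36] [ 0.375  0.06  -0.925] [-2.99  0.98  0.22 -0.    2.33 -1.61] [-32. -39.  -1.]
3 [-0.76 -0.22  0.36] [ 0.352  0.052 -0.935] [-2.99  0.98  0.22 -0.    2.31 -1.62] [-31. -39.  -1.]
4 [-0.77 -0.22  0.36] [ 0.327  0.045 -0.944] [-3.    0.98  0.22  0.    2.28 -1.62] [-30. -40.  -1.]
5 [-0.78 -0.22  0.36] [ 0.303  0.037 -0.952] [-3.01  0.97  0.22  0.01  2.26 -1.63] [-29. -41.  -1.]
6 [-0.79 -0.22  0.36] [ 0.277  0.03  -0.96 ] [-3.01  0.97  0.22  0.01  2.23 -1.63] [-27. -42.  -1.]
7 [-0.8  -0.22  0.36] [ 0.251  0.022 -0.968] [-3.02  0.97  0.22  0.01  2.2  -1.63] [-26. -43.  -1.]
8 [-0.81 -0.21  0.35] [ 0.224  0.014 -0.975] [-3.02  0.97  0.22  0.02  2.17 -1.63] [-25. -43.  -1.]
9 [-0.81 -0.21  0.35] [ 0.196  0.007 -0.981] [-3.02  0.97  0.22  0.02  2.15 -1.63] [-24. -44.  -1.]
10 [-0.82 -0.21  0.35] [ 0.168 -0.001 -0.986] [-3.03  0.97  0.22  0.02  2.12 -1.64] [-22. -45.  -1.]
11 [-0.83 -0.21  0.35] [ 0.139 -0.008 -0.99 ] [-3.03  0.97  0.22  0.03  2.09 -1.64] [-21. -45.  -0.]
```

arm_command(
  series=[
    [[-34,-36,4,0],[-33,-37,6,0],[-32,-38,6,0],[-31,-38,6,0],[-30,-38,6,0],[-28,-38,6,0],[0,0,0,0]],
  ],
)

```text
t: 23.45
tcp_pos: [-0.765, -0.2569, 0.3641]
tool_rot: [0.524, 0.462, -0.362, 0.618]
force: [1.5, -0.4, -3.1]
finger_gap: 0.106
```

```bash
python3 s4.py -2.85 0.3 8
```

```text
t 23.45 tcp [-0.765  -0.2569  0.3641] x [ 0.311  0.037 -0.95 ] z [ 0.192 -0.981  0.025] F [ 1.5 -0.4 -3.1] gap 0.106 q [-2.963  0.971  0.219  0.025  2.27  -1.576]
local now [-29. -41.   5.]
0 [-0.77 -0.26  0.36] [ 0.286  0.028 -0.958] [-2.96  0.97  0.22  0.03  2.24 -1.57] [-28. -41.   5.]
1 [-0.78 -0.26  0.36] [ 0.261  0.018 -0.965] [-2.96  0.97  0.22  0.03  2.21 -1.57] [-26. -42.   5.]
2 [-0.79 -0.26  0.36] [ 0.234  0.009 -0.972] [-2.97  0.97  0.22  0.04  2.19 -1.57] [-25. -43.   5.]
3 [-0.8  -0.26  0.36] [ 0.208 -0.001 -0.978] [-2.97  0.97  0.22  0.04  2.16 -1.57] [-24. -44.   6.]
4 [-0.8  -0.27  0.36] [ 0.18  -0.01  -0.984] [-2.97  0.97  0.22  0.05  2.13 -1.57] [-23. -44.   6.]
5 [-0.81 -0.27  0.35] [ 0.152 -0.02  -0.988] [-2.97  0.97  0.22  0.05  2.1  -1.56] [-21. -45.   6.]
6 [-0.82 -0.27  0.35] [ 0.124 -0.03  -0.992] [-2.97  0.97  0.22  0.06  2.07 -1.56] [-20. -46.   6.]
7 [-0.83 -0.27  0.35] [ 0.095 -0.04  -0.995] [-2.97  0.97  0.22  0.06  2.04 -1.56] [-18. -46.   6.]
```

arm_command(
  series=[
    [[-28,-41,2,0],[-26,-42,2,0],[-25,-43,2,0],[-24,-44,2,0],[-23,-44,2,0],[-21,-45,2,0],[-20,-46,2,0],[0,0,0,0]],
  ],
)

```text
t: 24.25
tcp_pos: [-0.8293, -0.252, 0.3382]
tool_rot: [0.474, 0.501, -0.425, 0.586]
force: [0.7, 0.0, -3.1]
finger_gap: 0.102
```

```bash
python3 s4.py -2.93 0.25 8
```

```text
t 24.25 tcp [-0.8293 -0.252   0.3382] x [ 0.137 -0.023 -0.99 ] z [ 0.185 -0.982  0.048] F [ 0.7  0.  -3.1] gap 0.102 q [-2.99   0.986  0.22   0.049  2.068 -1.587]
local now [-18. -46.   2.]
0 [-0.84 -0.25  0.34] [ 0.108 -0.032 -0.994] [-2.99  0.99  0.22  0.05  2.04 -1.59] [-17. -47.   2.]
1 [-0.85 -0.25  0.33] [ 0.078 -0.041 -0.996] [-3.    0.99  0.22  0.06  2.   -1.59] [-16. -47.   2.]
2 [-0.86 -0.25  0.33] [ 0.049 -0.05  -0.998] [-3.    0.99  0.22  0.06  1.97 -1.59] [-14. -48.   2.]
3 [-0.87 -0.25  0.33] [ 0.018 -0.059 -0.998] [-3.    0.99  0.22  0.07  1.94 -1.59] [-13. -48.   2.]
4 [-0.88 -0.25  0.33] [-0.012 -0.068 -0.998] [-3.01  1.    0.22  0.07  1.9  -1.6 ] [-11. -49.   2.]
5 [-0.89 -0.25  0.32] [-0.043 -0.076 -0.996] [-3.01  1.    0.22  0.07  1.87 -1.6 ] [-10. -49.   2.]
6 [-0.9  -0.25  0.32] [-0.074 -0.085 -0.994] [-3.01  1.    0.22  0.08  1.83 -1.6 ] [ -8. -49.   2.]
7 [-0.91 -0.25  0.32] [-0.105 -0.093 -0.99 ] [-3.01  1.01  0.22  0.08  1.8  -1.6 ] [ -6. -50.   2.]
```

arm_command(
  series=[
    [[-18,-46,2,0],[-17,-47,2,0],[-16,-47,2,0],[-14,-47,2,0],[-13,-48,2,0],[-12,-48,2,0],[0,0,0,0]],
  ],
)

```text
t: 24.95
tcp_pos: [-0.8886, -0.2533, 0.3225]
tool_rot: [0.424, 0.535, -0.479, 0.551]
force: [0.6, -0.0, -3.0]
finger_gap: 0.107
```

```bash
python3 - <<'E' | tail -n +10
from s3 import *
st()
# final: tool z along tote x (yaw .0614) mod pi; now z ~ (.185,-.98) -> turn about x (down): sign
path([(-2.6,.60,.38,-.3),(-1.9,.48,.40,-.8),(-1.1,.48,.40,-1.2),(-.3,.46,.40,-1.6),(.5,.50,.40,-1.6),(1.0,.62,.40,-1.6)],52)
E
```

```text
t 24.95 tcp [-0.8886 -0.2533  0.3225] x [-0.032 -0.073 -0.997] z [ 0.184 -0.981  0.066] F [ 0.6 -0.  -3. ] gap 0.107 q [-3.006  1.001  0.22   0.072  1.878 -1.596]
4 [-0.67 -0.31  0.36] [-2.89  0.58  1.    0.06  1.52 -1.68] 0.0
9 [-0.46 -0.35  0.38] [-2.71  0.3   1.38  0.05  1.4  -1.71] 0.0
14 [-0.25 -0.45  0.39] [-2.32  0.17  1.52  0.03  1.37 -1.61] 0.0
19 [-0.04 -0.48  0.4 ] [-1.88  0.12  1.58 -0.01  1.37 -1.42] 0.0
24 [ 0.18 -0.45  0.4 ] [-1.4   0.13  1.57 -0.04  1.38 -1.16] 0.0
29 [ 0.35 -0.31  0.4 ] [-0.92  0.13  1.57 -0.07  1.41 -0.91] 0.0
34 [ 0.44 -0.12  0.4 ] [-0.46  0.13  1.56 -0.08  1.44 -0.66] 0.0
39 [0.48 0.09 0.4 ] [ 0.01  0.19  1.49 -0.07  1.49 -0.2 ] 0.0
44 [0.43 0.29 0.4 ] [ 0.41  0.26  1.4  -0.05  1.55  0.2 ] 0.0
49 [0.38 0.46 0.4 ] [ 0.71  0.38  1.22 -0.03  1.62  0.5 ] 0.0
max dq/row [0.097 0.09  0.172 0.008 0.083 0.094]
[[[-7,40,24,-0.035],[-7,40,23,-0.035],[-7,39,22,-0.035],[-7,39,21,-0.035],[-8,39,20,-0.035],[-8,39,19,-0.035],[-8,39,18,-0.035],[-8,38,17,-0.035],[-6,32,27,-0.042],[-1,19,46,-0.058]]]
[[[-2,20,44,-0.058],[-2,20,43,-0.058],[-2,21,41,-0.058],[-3,22,40,-0.058],[-3,22,38,-0.058],[-3,23,36,-0.058],[-3,24,35,-0.058],[-1,17,40,-0.05],[-1,15,42,-0.046],[-1,16,41,-0.046]]]
[[[-1,18,40,-0.046],[-2,20,39,-0.046],[-2,22,38,-0.046],[-2,24,37,-0.046],[-2,25,36,-0.046],[-3,27,35,-0.046],[-3,30,32,-0.046],[-3,32,31,-0.046],[-3,33,29,-0.046],[-3,34,27,-0.046]]]
[[[-3,35,25,-0.046],[-3,36,24,-0.046],[-3,37,22,-0.046],[-3,38,20,-0.046],[-3,37,20,-0.031],[-3,37,22,0.0],[-3,39,19,0.0],[-3,41,15,0.0],[-3,43,11,0.0],[-3,44,8,0.0]]]
[[[-3,45,3,0.0],[-3,45,-1,0.0],[-3,46,-5,0.0],[-2,36,0,0.0],[-2,33,3,0.0],[-2,33,0,0.0],[-2,34,-2,0.0],[-2,35,-4,0.0],[-2,35,-7,0.0],[-2,35,-9,0.0]]]
[[[-2,35,-12,0.0],[-2,35,-14,0.0]]]
```

arm_command(
  series=[
    [[-7,40,24,-0.035],[-7,40,23,-0.035],[-7,39,22,-0.035],[-7,39,21,-0.035],[-8,39,20,-0.035],[-8,39,19,-0.035],[-8,39,18,-0.035],[-8,38,17,-0.035],[-6,32,27,-0.042],[-1,19,46,-0.058]],
  ],
)

```text
t: 25.95
tcp_pos: [-0.4613, -0.3505, 0.3851]
tool_rot: [0.313, 0.617, -0.37, 0.62]
force: [-0.3, -2.1, -2.5]
finger_gap: 0.106
```

arm_command(
  series=[
    [[-2,20,44,-0.058],[-2,20,43,-0.058],[-2,21,41,-0.058],[-3,22,40,-0.058],[-3,22,38,-0.058],[-3,23,36,-0.058],[-3,24,35,-0.058],[-1,17,40,-0.05],[-1,15,42,-0.046],[-1,16,41,-0.046]],
  ],
)

```text
t: 26.95
tcp_pos: [-0.0366, -0.4773, 0.4004]
tool_rot: [0.132, 0.694, -0.189, 0.682]
force: [-1.3, 0.3, -3.4]
finger_gap: 0.103
```

arm_command(
  series=[
    [[-1,18,40,-0.046],[-2,20,39,-0.046],[-2,22,38,-0.046],[-2,24,37,-0.046],[-2,25,36,-0.046],[-3,27,35,-0.046],[-3,30,32,-0.046],[-3,32,31,-0.046],[-3,33,29,-0.046],[-3,34,27,-0.046]],
  ],
)

```text
t: 27.95
tcp_pos: [0.3507, -0.3093, 0.3988]
tool_rot: [-0.027, 0.718, -0.025, 0.695]
force: [0.9, -0.5, -3.1]
finger_gap: 0.106
```

```bash
python3 - <<'E' | tail -n +10
from s3 import *
st()
path([(-.3,.46,.40,-.2),(.5,.50,.40,-.2),(.95,.72,.40,-.2)],22)
E
```

```text
t 27.95 tcp [ 0.3507 -0.3093  0.3988] x [-0.033 -0.074 -0.997] z [ 0.999  0.001 -0.033] F [ 0.9 -0.5 -3.1] gap 0.106 q [-0.916  0.125  1.573 -0.072  1.404 -0.908]
4 [ 0.42 -0.19  0.4 ] [-0.63  0.13  1.57 -0.08  1.43 -0.75] 0.0
9 [ 0.47 -0.    0.4 ] [-0.19  0.16  1.52 -0.08  1.47 -0.39] 0.0
14 [0.44 0.25 0.4 ] [ 0.34  0.24  1.43 -0.06  1.53  0.14] 0.0
19 [0.45 0.49 0.4 ] [ 0.68  0.49  1.04 -0.04  1.69  0.47] 0.0
max dq/row [0.111 0.056 0.1   0.005 0.046 0.11 ]
[[[-2,21,16,-0.027],[-2,22,16,-0.027],[-2,22,15,-0.027],[-2,22,14,-0.027],[-2,23,14,-0.027],[-2,23,13,-0.027],[-2,24,12,-0.027],[-3,36,22,-0.009],[-4,45,24,0.0],[-4,48,19,0.0]]]
[[[-4,50,13,0.0],[-4,52,8,0.0],[-4,53,2,0.0],[-3,54,-4,0.0],[-3,49,0,0.0],[-3,40,17,0.0],[-4,43,14,0.0],[-3,45,10,0.0],[-3,48,7,0.0],[-3,49,3,0.0]]]
[[[-3,51,-2,0.0],[-3,52,-6,0.0]]]
```

arm_command(
  series=[
    [[-2,22,16,-0.01],[-2,23,15,-0.01],[-2,24,14,-0.01],[-2,26,13,-0.01],[-2,28,12,-0.01],[-2,30,12,-0.01],[-3,36,15,0],[-3,42,18,0],[-4,45,18,0],[-4,46,15,0]],
  ],
)

```text
t: 28.95
tcp_pos: [0.4833, 0.0193, 0.3962]
tool_rot: [-0.047, 0.718, -0.005, 0.694]
force: [1.3, 0.2, -2.9]
finger_gap: 0.109
```

arm_command(
  series=[
    [[-4,48,8,0],[-4,48,4,0],[-4,48,0,0],[-3,48,-4,0],[-3,48,0,0],[-3,46,5,0],[-4,46,5,0],[-3,46,3,0]],
  ],
)

```text
t: 29.75
tcp_pos: [0.4811, 0.3989, 0.3962]
tool_rot: [-0.047, 0.719, -0.004, 0.694]
force: [1.1, 0.4, -3.4]
finger_gap: 0.104
```

```bash
python3 s4.py 1.1 0.2 12
```

```text
t 29.75 tcp [0.4811 0.3989 0.3962] x [-0.033 -0.073 -0.997] z [ 0.998  0.06  -0.037] F [ 1.1  0.4 -3.4] gap 0.104 q [ 0.536  0.431  1.145 -0.046  1.631  0.474]
local now [-14.  41.  24.]
0 [0.5  0.44 0.41] [-0.033 -0.073 -0.997] [ 0.57  0.51  1.   -0.04  1.71  0.51] [-14.  41.  24.]
1 [0.53 0.49 0.42] [-0.033 -0.073 -0.997] [ 0.61  0.59  0.83 -0.04  1.79  0.54] [-14.  41.  24.]
2 [0.55 0.53 0.43] [-0.033 -0.073 -0.997] [ 0.64  0.68  0.64 -0.04  1.9   0.57] [-14.  41.  24.]
3 [0.57 0.57 0.44] [-0.033 -0.073 -0.997] [ 0.66  0.79  0.39 -0.04  2.03  0.59] [-14.  41.  24.]
4 [0.58 0.6  0.44] [-0.024 -0.064 -0.998] [ 0.69  0.87  0.22 -0.04  2.11  0.6 ] [-13.  42.  25.]
5 [0.58 0.62 0.43] [-0.004 -0.043 -0.999] [ 0.7   0.88  0.22 -0.03  2.07  0.62] [-12.  42.  25.]
6 [0.58 0.64 0.42] [ 0.015 -0.022 -1.   ] [ 0.72  0.89  0.22 -0.03  2.04  0.64] [-11.  42.  25.]
7 [0.58 0.66 0.41] [ 0.034 -0.    -0.999] [ 0.73  0.9   0.22 -0.03  2.    0.66] [-9. 42. 25.]
8 [0.58 0.67 0.41] [ 0.053  0.022 -0.998] [ 0.74  0.91  0.22 -0.02  1.96  0.67] [-8. 42. 25.]
9 [0.58 0.69 0.4 ] [ 0.073  0.045 -0.996] [ 0.76  0.92  0.22 -0.02  1.92  0.69] [-6. 43. 26.]
10 [0.58 0.71 0.39] [ 0.092  0.068 -0.993] [ 0.77  0.92  0.22 -0.02  1.88  0.7 ] [-5. 43. 26.]
11 [0.58 0.72 0.39] [ 0.111  0.092 -0.99 ] [ 0.78  0.93  0.22 -0.01  1.84  0.71] [-3. 43. 26.]
```

arm_command(
  series=[
    [[-4,46,-16,0],[-4,46,-16,0],[-4,46,-16,0],[-4,46,-16,0],[-4,46,-14,0],[-4,46,-10,0]],
  ],
)

```text
t: 30.35
tcp_pos: [0.3756, 0.6698, 0.4038]
tool_rot: [-0.047, 0.719, -0.004, 0.693]
force: [1.5, 1.3, -1.5]
finger_gap: 0.105
```

```bash
python3 s4.py 1.15 0.2 10
```

```text
t 30.35 tcp [0.3756 0.6698 0.4038] x [-0.034 -0.074 -0.997] z [ 0.997  0.06  -0.039] F [ 1.5  1.3 -1.5] gap 0.105 q [ 0.921  0.696  0.655 -0.018  1.87   0.855]
local now [-14.  43.  22.]
0 [0.4  0.71 0.41] [-0.034 -0.074 -0.997] [ 0.93  0.81  0.4  -0.02  2.01  0.87] [-14.  43.  22.]
1 [0.41 0.74 0.41] [-0.027 -0.062 -0.998] [ 0.94  0.9   0.22 -0.02  2.09  0.87] [-13.  43.  22.]
2 [0.41 0.76 0.41] [-0.013 -0.036 -0.999] [ 0.95  0.9   0.22 -0.01  2.05  0.88] [-12.  43.  23.]
3 [0.41 0.77 0.4 ] [ 0.001 -0.01  -1.   ] [ 0.95  0.91  0.22 -0.01  2.02  0.89] [-10.  43.  23.]
4 [0.42 0.78 0.39] [ 0.015  0.017 -1.   ] [ 0.96  0.92  0.22 -0.    1.98  0.89] [-9. 44. 23.]
5 [0.42 0.79 0.39] [ 0.029  0.044 -0.999] [0.96 0.93 0.22 0.   1.94 0.9 ] [-7. 44. 23.]
6 [0.42 0.81 0.38] [ 0.044  0.072 -0.996] [0.96 0.94 0.22 0.01 1.9  0.9 ] [-6. 44. 23.]
7 [0.43 0.82 0.37] [ 0.058  0.099 -0.993] [0.97 0.95 0.22 0.01 1.86 0.91] [-4. 44. 23.]
8 [0.43 0.83 0.37] [ 0.072  0.127 -0.989] [0.97 0.95 0.22 0.01 1.82 0.91] [-3. 44. 23.]
9 [0.43 0.84 0.36] [ 0.087  0.155 -0.984] [0.98 0.96 0.22 0.02 1.78 0.92] [-1. 44. 23.]
```

arm_command(
  series=[
    [[-14,43,21,0],[-13,43,20,0],[-12,43,20,0],[-10,43,20,0],[0,0,0,0]],
  ],
)

```text
t: 30.85
tcp_pos: [0.4073, 0.7704, 0.3931]
tool_rot: [-0.03, 0.71, 0.014, 0.704]
force: [-0.2, -0.5, -3.4]
finger_gap: 0.105
```

```bash
python3 s4.py 1.2 0.2 2
```

```text
t 30.85 tcp [0.4073 0.7704 0.3931] x [-0.008 -0.023 -1.   ] z [ 0.998  0.062 -0.009] F [-0.2 -0.5 -3.4] gap 0.105 q [ 0.959  0.92   0.221 -0.008  2.024  0.893]
local now [-11.  44.  20.]
0 [0.41 0.78 0.39] [ 0.006  0.004 -1.   ] [ 0.97  0.93  0.22 -0.    1.99  0.9 ] [-10.  45.  21.]
1 [0.41 0.8  0.38] [ 0.02   0.031 -0.999] [0.97 0.94 0.22 0.   1.95 0.91] [-8. 45. 21.]
```

arm_command(
  series=[
    [[-11,46,14,0],[0,0,0,0]],
  ],
)

```text
t: 31.05
tcp_pos: [0.4023, 0.7857, 0.3902]
tool_rot: [-0.02, 0.704, 0.024, 0.709]
force: [0.2, 1.4, -4.0]
finger_gap: 0.109
```

Run:
```python
from h import *
st(); plan([.535,.2065,.30],.0614)
```

```text
t 31.05 tcp [0.4023 0.7857 0.3902] x [ 0.007  0.006 -1.   ] z [0.998 0.063 0.008] F [ 0.2  1.4 -4. ] gap 0.109 q [ 0.972  0.924  0.219 -0.003  1.989  0.908]
13 turn 0.001
[[6.8,-45.1,7.3,0.0001],[6.8,-45.1,7.3,0.0001],[6.8,-45.1,7.4,0.0001],[6.8,-45.1,7.4,0.0001],[6.8,-45.1,7.4,0.0001],[6.8,-45.1,7.4,0.0001],[6.8,-45.1,7.4,0.0001],[6.8,-45.1,7.4,0.0001],[6.8,-45.1,7.4,0.0001],[6.8,-45.1,7.4,0.0001],[6.8,-45.1,7.4,0.0001],[6.8,-45.1,7.4,0.0001],[6.8,-45.1,7.4,0.0001]]
```

arm_command(
  series=[
    [[7,-45,7,0],[7,-45,7,0],[7,-45,7,0],[7,-45,7,0],[7,-45,7,0],[7,-45,7,0],[7,-45,7,0],[7,-45,8,0],[7,-45,8,0],[7,-45,8,0]],
  ],
)

```text
t: 32.05
tcp_pos: [0.5048, 0.342, 0.3207]
tool_rot: [-0.019, 0.703, 0.024, 0.711]
force: [1.9, -0.4, -3.5]
finger_gap: 0.103
```

arm_command(
  series=[
    [[20,-45,8,0],[30,-45,8,0],[30,-46,8,0],[20,0,0,0],[0,0,0,0],[0,0,0,0]],
  ],
)

```text
t: 32.65
tcp_pos: [0.5362, 0.219, 0.2252]
tool_rot: [-0.019, 0.703, 0.024, 0.711]
force: [0.1, 0.3, -2.9]
finger_gap: 0.104
```

Run:
```python
from h import *
st()
s=status.sense(); Rm=R.from_quat(s["tool_rot"]).as_matrix(); p=s["tcp_pos"]
# assumed tray frame: x=tool z, y=tool y, z=-tool x ; centre 6.5 mm ahead of tcp
A=np.stack([Rm[:,2],Rm[:,1],-Rm[:,0]],1); c=p+Rm[:,0]*.0065
print("tray c",c.round(4))
x,y,w,hh=120,160,150,110; img=snapshot("side"); cr=crop(img,x,y,w,hh,5.2,'')
def Lp(P,col):
    q=proj("side",P); q=((q-[x,y]+.5)*5.2).astype(int); cv2.polylines(cr,[q.reshape(-1,1,2)],True,col,1)
for z in(-4.5,-38.5): Lp(c+(np.array([(60,85,z),(60,-85,z),(-60,-85,z),(-60,85,z)])/1e3)@A.T,(0,0,255))
Lp(c+(np.array([(50,28,-46.5),(50,-28,-46.5),(-50,-28,-46.5),(-50,28,-46.5)])/1e3)@A.T,(0,255,255))
T=R.from_euler('z',.0614)
for yy in(.035,-.035): Lp(T.apply([[-.08,yy,.1],[.08,yy,.1]])+[.535,.2065,0],(0,255,0))
save(cr,"h1.png"); cv2.imwrite("pics/side_h.png",img[:,:,::-1])
```

```text
t 32.65 tcp [0.5362 0.219  0.2252] x [ 0.01   0.007 -1.   ] z [0.998 0.06  0.011] F [ 0.1  0.3 -2.9] gap 0.104 q [0.193 0.468 1.566 0.005 1.096 0.13 ]
tray c [0.5362 0.219  0.2187]
```

View pics/h1.png

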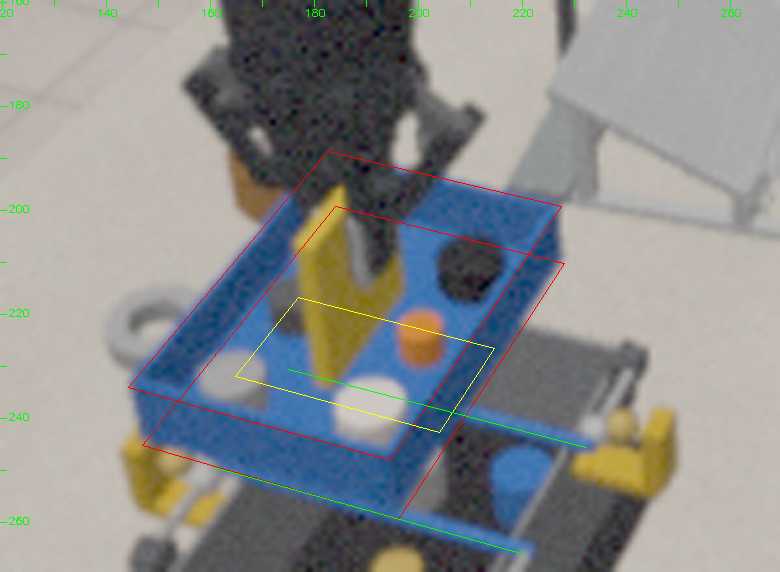

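```bash
cat > tf.py <<'E'
from h import *
from scipy.optimize import least_squares
def trayfit(img=None,n="side",verbose=1):
    img=snapshot(n) if img is None else img
    s=status.sense(); Rm=R.from_quat(s["tool_rot"]).as_matrix(); p0=s["tcp_pos"]
    A0=R.from_matrix(np.stack([Rm[:,2],Rm[:,1],-Rm[:,0]],1)); c0=p0+Rm[:,0]*.0065
    f=img.astype(int); m=((f[:,:,2]>f[:,:,0]*1.45+10)&(f[:,:,2]>f[:,:,1]*1.15+5)).astype(np.uint8)
    m[:, :120]=0; m[:150]=0; m[:,260:]=0; m[290:]=0
    m=cv2.morphologyEx(m,cv2.MORPH_OPEN,np.ones((5,5),np.uint8))
    k,l,stt,_=cv2.connectedComponentsWithStats(m); i=1+np.argmax(stt[1:,4]); m=(l==i).astype(np.uint8)
    ct=max(cv2.findContours(m,cv2.RETR_EXTERNAL,cv2.CHAIN_APPROX_NONE)[0],key=len)
    B=np.array([(x,y,z) for z in(-4.5,-38.5) for x in(60,-60) for y in(85,-85)])/1e3
    def pose(v): return A0*R.from_euler('xyz',[v[2],v[5],v[3]]), c0+A0.apply([v[4],v[0],v[1]])
    def hull(v):
        Rr,c=pose(v); return cv2.convexHull(proj(n,Rr.apply(B)+c).astype(np.float32))
    def d(v,pts):
        h=hull(v); return np.array([cv2.pointPolygonTest(h,(float(a),float(b)),True) for a,b in pts])
    z6=np.zeros(6); pts=ct[:,0,:].astype(float); dd=d(z6,pts); pts=pts[np.abs(dd)<6]
    # drop points hidden behind the gripper: top edge between fingers
    pts=pts[~((pts[:,1]<200)&(pts[:,0]<222))]
    pri=np.array([.006,.006,.05,.03,.002,.02])
    o=least_squares(lambda v:np.r_[(d(v,pts)-.5)*.5,v/pri],z6,loss='soft_l1')
    Rr,c=pose(o.x); 
    if verbose: print("n",len(pts),"start rms",np.sqrt(np.mean((d(z6,pts)-.5)**2)).round(2),"end",np.sqrt(np.mean((d(o.x,pts)-.5)**2)).round(2))
    print("dy,dz,rx(pitch about tray x),yaw,dx,roll",o.x.round(4)); M=Rr.as_matrix()
    print("tray c",c.round(4),"z",M[:,2].round(3),"yaw",round(float(np.arctan2(-M[0,1],M[1,1])),3),"bbox",cv2.boundingRect(ct))
    return c,Rr
if __name__=="__main__":
    trayfit()
E
python3 tf.py
```

```text
n 172 start rms 1.3 end 1.3
dy,dz,rx(pitch about tray x),yaw,dx,roll [0. 0. 0. 0. 0. 0.]
tray c [0.5367 0.22   0.2193] z [-0.013 -0.007  1.   ] yaw 0.062 bbox (145, 195, 82, 66)
```

```bash
python3 - <<'E'
s=open('tf.py').read()
s=s.replace("o=least_squares(lambda v:np.r_[(d(v,pts)-.5)*.5,v/pri],z6,loss='soft_l1')",
"from scipy.optimize import minimize\n    o=minimize(lambda u:np.sum(2*(np.sqrt(1+((d(u*pri,pts)-.3)*.5)**2)-1))+u@u,z6,method='Powell',options=dict(xtol=1e-2,ftol=1e-5)); o.x=o.x*pri")
open('tf.py','w').write(s)
E
python3 tf.py
```

```text
n 170 start rms 1.3 end 1.18
dy,dz,rx(pitch about tray x),yaw,dx,roll [-0.0023 -0.0026 -0.0283 -0.022   0.0023 -0.0153]
tray c [0.539  0.218  0.2166] z [-0.029  0.021  0.999] yaw 0.04 bbox (145, 195, 82, 66)
```

Run:
```python
from h import *
st(); plan([.535,.207,.172],.0614,n=1)
```

```text
t 32.8 tcp [0.5365 0.2201 0.2257] x [ 0.013  0.007 -1.   ] z [0.998 0.062 0.013] F [ 1.   0.2 -3.1] gap 0.105 q [0.194 0.468 1.565 0.005 1.095 0.13 ]
1 turn 0.001
[[53.6,-13.3,-3.0,0.0011]]
```

arm_command(
  series=[
    [[10,-6,-1,0],[15,-7,-2,0],[15,0,0,0],[13,0,0,0],[0,0,0,0],[0,0,0,0],[0,0,0,0]],
  ],
)

```text
t: 33.5
tcp_pos: [0.5344, 0.2065, 0.1711]
tool_rot: [-0.019, 0.703, 0.024, 0.711]
force: [-0.2, 0.4, -1.8]
finger_gap: 0.102
```

Run:
```python
from h import *
import tf
st(); plan([.535,.207,.160],.0614,n=1); tf.trayfit()
```

```text
t 33.5 tcp [0.5344 0.2065 0.1711] x [ 0.011  0.007 -1.   ] z [0.998 0.061 0.011] F [-0.2  0.4 -1.8] gap 0.102 q [0.171 0.53  1.634 0.006 0.966 0.107]
1 turn -0.0
[[11.1,0.4,0.5,-0.0002]]
n 186 start rms 1.86 end 1.63
dy,dz,rx(pitch about tray x),yaw,dx,roll [-0.0011 -0.0004  0.0498  0.0365 -0.0012 -0.0057]
tray c [0.5334 0.2053 0.1643] z [-0.011 -0.057  0.998] yaw 0.098 bbox (154, 210, 77, 61)
```

arm_command(
  series=[
    [[4,0,0,0],[4,0,0,0],[3,0,0,0],[2,0,0,0],[0,0,0,0],[0,0,0,0]],
  ],
)

```text
t: 34.15
tcp_pos: [0.5339, 0.2062, 0.1574]
tool_rot: [-0.019, 0.704, 0.024, 0.71]
force: [0.8, -0.5, -3.5]
finger_gap: 0.104
```

arm_command(
  series=[
    [[1,0,0,0],[1,0,0,0],[0,0,0,0]],
  ],
)

```text
t: 34.45
tcp_pos: [0.5338, 0.2062, 0.1554]
tool_rot: [-0.019, 0.704, 0.024, 0.71]
force: [-0.5, -0.5, -3.3]
finger_gap: 0.106
```

arm_command(
  series=[
    [[1,0,0,0],[1,0,0,0],[0,0,0,0]],
  ],
)

```text
t: 34.75
tcp_pos: [0.5338, 0.2063, 0.1533]
tool_rot: [-0.019, 0.704, 0.024, 0.71]
force: [0.6, -0.2, -3.0]
finger_gap: 0.104
```

arm_command(
  series=[
    [[1,0,0,0],[1,0,0,0],[0,0,0,0]],
  ],
)

```text
t: 35.05
tcp_pos: [0.5338, 0.2063, 0.1513]
tool_rot: [-0.019, 0.704, 0.024, 0.71]
force: [0.3, 0.7, -3.2]
finger_gap: 0.108
```

Still no contact, and the foot should already be entering the gap. I'll continue in small steps.

arm_command(
  series=[
    [[1,0,0,0],[1,0,0,0],[0,0,0,0]],
  ],
)

```text
t: 35.35
tcp_pos: [0.5338, 0.2063, 0.1493]
tool_rot: [-0.019, 0.704, 0.024, 0.71]
force: [1.1, -0.3, -3.3]
finger_gap: 0.105
```

arm_command(
  series=[
    [[1,0,0,0],[0,0,0,0],[0,0,0,0]],
  ],
)

```text
t: 35.65
tcp_pos: [0.534, 0.2063, 0.1484]
tool_rot: [-0.019, 0.704, 0.024, 0.71]
force: [0.2, 0.3, -2.7]
finger_gap: 0.104
```

arm_command(
  series=[
    [[1,0,0,0],[0,0,0,0],[0,0,0,0]],
  ],
)

```text
t: 35.95
tcp_pos: [0.5342, 0.2064, 0.1476]
tool_rot: [-0.019, 0.703, 0.024, 0.71]
force: [0.1, -0.3, -2.4]
finger_gap: 0.107
```

arm_command(
  series=[
    [[1,0,0,0],[0,0,0,0],[0,0,0,0]],
  ],
)

```text
t: 36.25
tcp_pos: [0.5344, 0.2065, 0.1471]
tool_rot: [-0.019, 0.703, 0.024, 0.71]
force: [0.0, 0.1, 3.6]
finger_gap: 0.104
```

Contact comes at the fully seated height. It would have been 8 mm higher if the foot were resting on a bar. One more small nudge, then I'll release.

arm_command(
  series=[
    [[0.5,0,0,0],[0,0,0,0]],
  ],
)

```text
t: 36.45
tcp_pos: [0.5345, 0.2065, 0.1469]
tool_rot: [-0.019, 0.703, 0.024, 0.71]
force: [-0.0, 1.9, 6.5]
finger_gap: 0.104
```

arm_command(
  series=[
    [[0,0,0,0],[0,0,0,0],[0,0,0,0],[0,0,0,0]],
  ],
  jaw=45,
)

```text
t: 36.85
tcp_pos: [0.5339, 0.2062, 0.1456]
tool_rot: [-0.019, 0.704, 0.024, 0.71]
force: [-0.3, -0.4, 0.2]
finger_gap: 0.449
```

arm_command(
  series=[
    [[-10,0,0,0],[-25,0,0,0],[-40,0,0,0],[-45,0,0,0],[-45,0,0,0],[-20,0,-30,0],[0,0,-45,0],[0,0,-45,0],[0,0,0,0]],
  ],
)

```text
t: 37.75
tcp_pos: [0.4049, 0.1973, 0.3295]
tool_rot: [-0.02, 0.706, 0.024, 0.707]
force: [0.2, 1.1, -0.6]
finger_gap: 0.45
```

Run:
```python
from h import *
st()
cs=[]
c0=np.array([.535,.2063,.1425]); A=R.from_euler('z',.0614)
for n,(x,y,w,hh,k) in dict(top=(105,125,110,105,3.6),side=(130,170,130,125,3.02)).items():
    c=crop(snapshot(n),x,y,w,hh,k,'')
    for z,col in((-4.5,(0,0,255)),(-38.5,(0,255,255))):
        q=proj(n,A.apply(np.array([(60,85,z),(60,-85,z),(-60,-85,z),(-60,85,z)])/1e3)+c0); q=((q-[x,y]+.5)*k).astype(int); cv2.polylines(c,[q.reshape(-1,1,2)],True,col,1)
    q=proj(n,A.apply(np.array([(5,35,46.5),(5,-35,46.5),(-5,-35,46.5),(-5,35,46.5)])/1e3)+c0); q=((q-[x,y]+.5)*k).astype(int); cv2.polylines(c,[q.reshape(-1,1,2)],True,(0,0,255),1)
    cs.append(c[:376])
save(np.hstack(cs),"fin.png")
```

```text
t 37.75 tcp [0.4049 0.1973 0.3295] x [ 0.002  0.005 -1.   ] z [0.998 0.062 0.002] F [ 0.2  1.1 -0.6] gap 0.45 q [0.201 0.166 1.715 0.005 1.258 0.137]
```

View pics/fin.png

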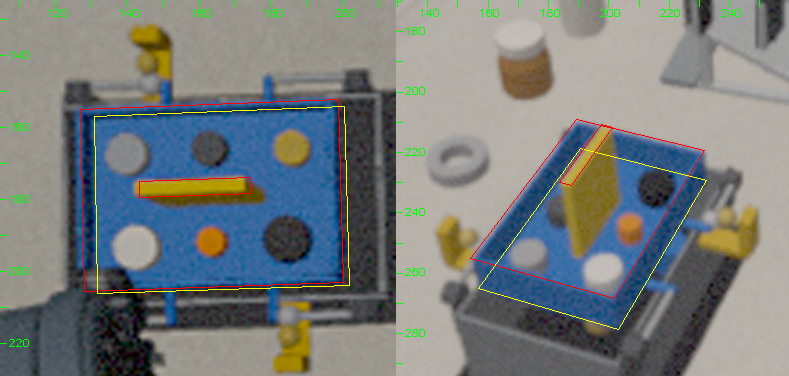

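The final picture shows the tray level and lengthwise on the bars. Its handle at (138–174,187) in the top view and its rim match the expected stacked pose to about a pixel. The bails are in and the gripper is clear, so I'll hand in.

```bash
python3 -c "
from station import ticket; print(ticket.sign_off())"
```

```text
the job is handed in; nothing more can be done
None
```

The job is handed in at about 38 s. Both bails are clicked in and flat, and the blue tray sits level on them with its foot between the bars. `sign_off` reports no verdict, so this rests on my own checks.

- **Bails:** I gripped each one at its bar, swung it in and pressed until it hit a firm stop. Bail b read 29 N and bail a 41 N. The pictures show both flat, with their knobs behind the catches.
- **Slant:** The moves cannot tilt the tool directly. I got the 25° by pushing against the arm's reach limit in front, then took the tray and lifted it out along its own z. To level it again I pushed at the limit behind the robot, then to the side.
- **Placing:** I lowered the tray in 1 mm steps. It touched at the fully seated height with about 6.5 N, and I then released it.
- **Final check:** The last picture matches the expected stacked pose to about 1 pixel (about 2 mm). The gripper was clear, with about 1 N or less on the wrist. The collar and jar showed no visible movement; the bottle was mostly outside that last crop and I did not check it.

Two things were not clean:
- **Outline fit:** Fitting the tray's outline while it was held gave inconsistent tilts of about ±0.03–0.05 rad. I ignored it and relied on the tool pose and the contact height.
- **Elbow joint:** It read 0.218–0.22 rad at its 0.22 limit during the reach-limit pushes. If readings below 0.22 count as passing the joint's range, that could fail the run.

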